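# Chock the feed rollers and key in their surface scan

## Task

Gently push the row of feed rollers together on the scan bed with the yellow chock, its black rubber face to the rollers, until all three sit snug against the end rail and each other, and leave the chock standing there, centred and square against the last roller so that the row cannot roll apart. Only then start the scan on the console: press the green, the white and the blue key in that order, one at a time, each well down for a moment and gently, then let go. Never press the red stop key and leave the other things on the bench where they are.

Things in the scene. Friction and masses are not known exactly. Their poses are not given: they have to be found in the camera images.
- bed: fixed black scan bed on the bench, 170 (x) x 280 (y) x 20 mm high, origin at the centre of its underside, z up. Yellow end rail across its +y end, 28 mm above the deck, inner face at y = +120 mm in the bed frame; the -y end is open
- roller1_center (a point): centre of a grey rubber-covered feed roller, 40 mm diameter, 110 mm long (140 mm over the thin steel journals), 0.3 kg, lying on the bed with its axis along the bed's x; roller 1 of 3 counted from the end rail. The row starts with gaps of a few mm. The frame turns as it rolls
- roller2_center (a point): centre of the blue rubber-covered feed roller, 40 mm diameter, 110 mm long (140 mm over the thin steel journals), 0.3 kg, lying on the bed with its axis along the bed's x; roller 2 of 3 counted from the end rail. The row starts with gaps of a few mm. The frame turns as it rolls
- roller3_center (a point): centre of a grey rubber-covered feed roller, 40 mm diameter, 110 mm long (140 mm over the thin steel journals), 0.3 kg, lying on the bed with its axis along the bed's x; roller 3 of 3 counted from the end rail. The row starts with gaps of a few mm. The frame turns as it rolls
- chock_center (a point): centre (half-way up, 33 mm above its underside) of the loose yellow chock, 0.3 kg: block 100 (x) x 60 (y) mm; working face vertical with black rubber, 26 mm high, at y = +30 mm, back sloping down towards -y. Black grip fin on top at the middle, 26 (x) x 30 (y) mm, from 26 to 66 mm above the underside: grip it across its x. It starts on the bench, face roughly towards the bed
- chock_face (a point): middle of the chock's black rubber working face, 13 mm above its underside; the face looks along the chock's +y
- console: fixed control console, 270 mm wide (y), 100 mm deep, white key panel sloping up at 30 degrees away from the robot (low edge at -x); origin at the centre of its underside, z up, panel's middle 62 mm above it; outward normal of the panel is (-0.5, 0, 0.866) in this frame. A row of four round keys along y
- key_green_seat (a point): point on the panel surface under the round green cap (32 mm across, in a 42 mm black collar); axes as the console. Push axis: through here, square to the panel. The released cap's top stands 16 to 30 mm above here along it: different for every key and start, not reported, to be felt. Keys stand 60 mm apart in shuffled order
- key_green (a joint): travel of the green key, m: 0 released, 0.010 fully down; springs back. About 2.4 N starts it, 5.2 N brings it half-way, 8 N fully down; it counts from half-way (0.005) held 0.1 s
- key_white_seat (a point): point on the panel surface under the round white cap (32 mm across, in a 42 mm black collar); axes as the console. Push axis: through here, square to the panel. The released cap's top stands 16 to 30 mm above here along it: different for every key and start, not reported, to be felt. Keys stand 60 mm apart in shuffled order
- key_white (a joint): travel of the white key, m: 0 released, 0.010 fully down; springs back. About 2.4 N starts it, 5.2 N brings it half-way, 8 N fully down; it counts from half-way (0.005) held 0.1 s
- key_blue_seat (a point): point on the panel surface under the round blue cap (32 mm across, in a 42 mm black collar); axes as the console. Push axis: through here, square to the panel. The released cap's top stands 16 to 30 mm above here along it: different for every key and start, not reported, to be felt. Keys stand 60 mm apart in shuffled order
- key_blue (a joint): travel of the blue key, m: 0 released, 0.010 fully down; springs back. About 2.4 N starts it, 5.2 N brings it half-way, 8 N fully down; it counts from half-way (0.005) held 0.1 s
- key_red_seat (a point): point on the panel surface under the round red cap (32 mm across, in a 42 mm black collar); axes as the console. Push axis: through here, square to the panel. The released cap's top stands 16 to 30 mm above here along it: different for every key and start, not reported, to be felt. Keys stand 60 mm apart in shuffled order
- key_red (a joint): travel of the red key, m: 0 released, 0.010 fully down; springs back. About 2.4 N starts it, 5.2 N brings it half-way, 8 N fully down; it counts from half-way (0.005) held 0.1 s
- bottle: bystander: amber bottle, 60 mm diameter, 150 mm high, origin at the centre of its underside
- tape: bystander: orange reel lying flat, 90 mm diameter, 25 mm high, origin at the centre of its underside
- driver_grip (a point): bystander: screwdriver 180 mm long lying on the bench, point on its handle
Not all that is in view belongs to the job. Of the things that look like the part that bears chock_center, the smallest one is meant. Leave any purple look-alike of the part that bears roller3_center alone.

How it is judged:
By the outcome, as a careful person would: the job done as asked, in the order asked, and still so for the second after the job is handed in, with the robot touching nothing.
It also fails if it takes over 58 s, if anything falls off the work surface, if the arm or the gripper's body presses on something with over 40 N, if the wrist force passes 120 N, or if a joint passes its speed limit or range.

## Robot

A 6-joint arm with a two-finger parallel gripper is mounted at the origin on the work surface. World frame = base frame: x ahead of the robot, y to its left, z up, the work surface at z = 0. Lengths are in m, angles in rad, forces in N, time in s.
With the tool pointing down it reaches from about 0.375 to 0.975 m from the base axis. Payload 3.8 kg.
Tool frame: the origin (TCP) lies between the finger pads; the fingertips stand 17 mm ahead of it and the grasp point (between the pads) lies 2 mm behind it; y points along the fingers, z is the direction in which the jaws open and shut, and the axes are right-handed (so a half turn about y gives the same grasp; the last joint's range is limited). The gripper opens to 85 mm and grips with 20 to 120 N. Pads are 22 mm wide; open, the fingers measure 114 mm over their backs; the gripper's body (76 mm by 85 mm) begins 54 mm behind the grasp point. The pads swing forward as they close: fully open they stand 13 mm farther back than shut.
Start: joints at [1.252, 0.264, 1.604, -0, 1.274, -0.037], TCP at [0.188, 0.648, 0.248] pointing down, gripper open.
Joint ranges: [-2.63, 2.63], [-0.94, 2.18], [0.31, 2.57], [-1.31, 4.45], [0, 2.66], [-2.55, 2.55]. Speed limits (rad/s): [2.57, 2.57, 3.14, 3.14, 3.14, 3.14].

## Interface

Orientations are given as a rotation vector (axis times angle).
In Python, from workcell import bot, eyes, nets gives the robot as it stands. The module is installed in compiled form; this text tells all that it offers.
- The arm moves only by the tool jog_arm, never from a script. Its arguments are lists of equal length, an entry for each row: "turn": the turn, a rotation vector about the tool's x, y, z in rad, a list of three; "slide": the shift along the tool's x, y, z in mm, a list of three; "grip": the opening in per cent of the stroke, from 0 (shut) to 100 (fully open). A call has 1 to 5 rows; each row shifts and turns the commanded pose from where the row before left it, along the tool's axes as they then stand; what a row does not reach is not made up. A row lasts 1/10 s, in which the tool goes at most 50 mm and 8.59 degrees, less where a joint would pass 70% of its speed; a pose out of reach is approached as far as the arm can. A call with a gripper value outside its range is refused whole. The fingers move at their own pace and stop on an object; "newtons" is the grip in N (left out, the last holds). Time passes only in rows, so rows that do not move let the fingers close. It gives the time, the measured TCP pose, the force and the opening at its end, in the units of the state.
- bot.read_state(): the state, without advancing time (a new reading comes with each control period).
- eyes.read_camera(name): name is "scene" or "side" or "wrist"; returns a dict with "img" (480x640x3 uint8, red, green, blue), "depth" (480x640 float32, m along the optical axis (not along the pixel's ray), 0 where there is no reading), "intrinsics" (3x3 intrinsics, pixels), "position" and "rotation" of the camera in the world. Camera axes: x right, y down, z forward; pixel columns grow to the right and rows downward; lengths in m; the calibration is good to about 2 mm. A picture is of the moment at which its call begins.
- bot.finish_job(): hands the job in, once; it reports no verdict.
Trained networks look in a picture, given as the dict that the camera call returned (one of the last four; its "shot" number tells which), for a name from the list of things; names that differ only in an ending like _2 or _b are one class to them, and where a whole thing is asked for, a point or a joint stands for the part that bears it (a point fixed in the world has none). Each returns a list of dicts, best first, with "conf" (0 to 1); they miss things now and then, are a little off and sometimes report something else, mostly with a low value. They report only what shows in the picture. A call takes as long as a camera call. They do not tell look-alikes from the thing itself.
- nets.search_frame(thing, picture): "xyz" ([x, y, z] in m, in the coordinates of the camera as it stood for that picture, good to about 4 mm: the middle of the surface that is visible of it).
The state is a dict: "time": time; "q": joint angles; "joint_vel": joint speeds; "joint_torque": joint torques, N m; "tool_pos": TCP position; "tcp_rot": TCP orientation; "wrist_force": force on the tool from outside, world axes, zero at the start; "torque": the same for the moment, N m; "width": opening from 0.0 (shut) to 1.0 (fully open).
Only numpy, scipy, OpenCV 4.12 (cv2) and the standard library are available. Lean on these libraries where they do the work, as an engineer would, in place of code of your own. Each camera call takes 0.05 s, during which the arm holds its last target.

## Working session

There is one attempt and no reset: what is moved stays moved. The work goes in short steps, Python scripts to look and compute and a tool call to move; the robot and the scene stay as the last step left them, time stands still between calls to the robot, and variables do not carry over. Pictures are saved under pics/ and viewed, and the job is handed in when it is done.

Besides the shell and the picture viewer there is one more tool, called after "Emit:" in YAML: its name, and indented under it one key for each argument. jog_arm: Moves the arm, as the interface text tells. Its arguments: {"type":"object","properties":{"turn":{"type":"array"},"slide":{"type":"array"},"grip":{"type":"array"},"newtons":{"type":"number"}},"required":["turn","slide","grip"]}

```bash
mkdir -p pics; ls; cat > h.py <<'E'
import numpy as np, cv2
from scipy.spatial.transform import Rotation as R
from workcell import bot, eyes, nets
def shot(n,fn):
    p=eyes.read_camera(n); cv2.imwrite('pics/'+fn,cv2.cvtColor(p['img'],cv2.COLOR_RGB2BGR)); return p
def Rm(p):
    r=np.array(p['rotation']); return r if r.shape==(3,3) else R.from_rotvec(r).as_matrix()
def w(p,x): return Rm(p)@np.array(x)+np.array(p['position'])
def px(p,u,v,d=None):
    d=p['depth'][int(v),int(u)] if d is None else d
    return w(p,np.linalg.inv(p['intrinsics'])@np.array([u,v,1])*d)
def cloud(p):
    v,u=np.mgrid[0:480,0:640]; d=p['depth']
    k=np.linalg.inv(p['intrinsics'])@np.stack([u.ravel(),v.ravel(),np.ones(u.size)])*d.ravel()
    c=(Rm(p)@k).T+np.array(p['position']); c[d.ravel()==0]=np.nan
    return c.reshape(480,640,3)
def proj(p,X):
    c=Rm(p).T@(np.array(X)-np.array(p['position'])); q=p['intrinsics']@c; return q[:2]/q[2]
E
python3 - <<'E'
from h import *
np.set_printoptions(precision=4,suppress=True)
print(bot.read_state())
for n in ['scene','side']:
    p=shot(n,n+'0.png'); print(n,p['position'],p['rotation'],p['intrinsics'])
    for t in ['bed','roller1_center','roller2_center','roller3_center','chock_center','chock_face','console','key_green_seat','key_white_seat','key_blue_seat','key_red_seat','bottle','tape','driver_grip']:
        for d in nets.search_frame(t,p): 
            X=w(p,d['xyz']); print(t,round(d['conf'],2),X,proj(p,X).round())
E
```

```text
pics
{'time': 0.0, 'q': array([ 1.2521,  0.2648,  1.6054, -0.    ,  1.2737, -0.0369]), 'joint_vel': array([-0.0004, -0.0013, -0.0013,  0.0006, -0.0012,  0.0006]), 'joint_torque': array([ -0.0026, -51.5095, -36.7321,  -0.0003,   0.0128,   0.    ]), 'tool_pos': array([0.1875, 0.6477, 0.2469]), 'tcp_rot': array([-1.5618,  0.2216, -0.2209]), 'wrist_force': array([-0.5247, -0.6376,  0.2015]), 'torque': array([-0.007 , -0.0149, -0.0258]), 'width': 0.9991939936072024}
scene [ 1.1684 -0.4203  1.0527] [-2.2145 -1.153   0.3884] [[495.4758   0.     314.3425]
 [  0.     495.4758 235.3244]
 [  0.       0.       1.    ]]
bed 0.92 [0.5556 0.2054 0.0163] [364. 232.]
roller1_center 0.77 [0.5574 0.3347 0.0565] [403. 203.]
roller2_center 0.84 [0.548  0.2951 0.0516] [389. 208.]
roller3_center 0.96 [0.4723 0.4999 0.0306] [423. 169.]
roller3_center 0.88 [0.8066 0.1711 0.0372] [420. 299.]
roller3_center 0.79 [0.5359 0.2448 0.0558] [372. 212.]
roller3_center 0.28 [ 0.7518 -0.1955  0.0228] [280. 366.]
roller3_center 0.16 [ 0.522  -0.2549  0.0772] [203. 293.]
chock_center 0.9 [ 0.3688 -0.1832  0.0367] [203. 2
[... 2007 characters left out ...]
6] [422. 382.]
key_green_seat 0.91 [ 0.5147 -0.3798  0.0751] [446. 399.]
key_white_seat 0.89 [ 0.5121 -0.3253  0.0758] [424. 375.]
key_white_seat 0.64 [ 0.5166 -0.2593  0.0774] [404. 348.]
key_blue_seat 0.64 [ 0.5083 -0.2061  0.0796] [385. 329.]
key_red_seat 0.62 [ 0.51   -0.261   0.0741] [402. 351.]
bottle 0.75 [ 0.5082 -0.3158  0.0821] [419. 369.]
bottle 0.65 [0.7414 0.0199 0.0714] [414. 242.]
bottle 0.41 [0.5369 0.3384 0.0582] [286. 205.]
bottle 0.17 [ 0.5146 -0.3775  0.0734] [444. 398.]
bottle 0.16 [ 0.5158 -0.3794  0.0725] [446. 399.]
tape 0.65 [ 0.7418 -0.1988  0.0287] [472. 310.]
driver_grip 0.86 [0.3669 0.2007 0.0201] [245. 259.]
driver_grip 0.68 [ 0.5098 -0.2606  0.0737] [401. 351.]
```

View pics/scene0.png

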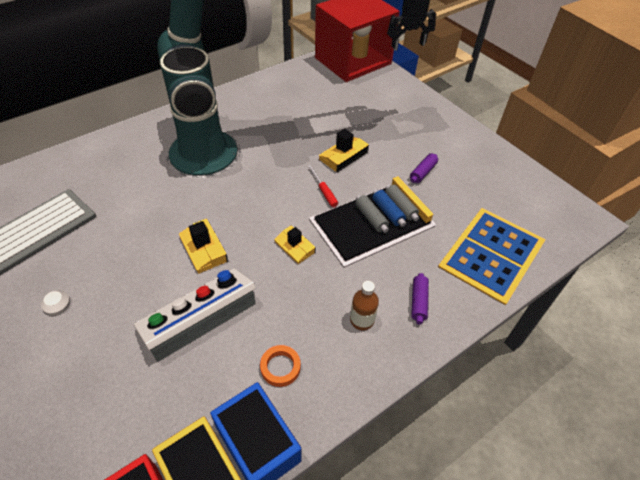

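View pics/side0.png

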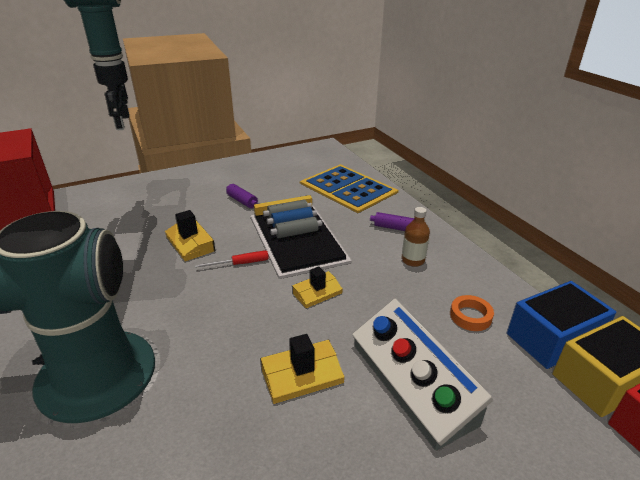

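The pictures agree. The scene view shows three chocks, and the one at (294,246) looks smallest. The bed with the grey/blue/grey rollers is at (372,222), with two purple decoys at (423,168) and (420,298). Along the console the keys run green (157,320), white (180,306), red (203,293), blue (226,277). Next I'll measure with the point clouds.

```bash
cat > m.py <<'E'
from h import *
np.set_printoptions(precision=4,suppress=True)
P={n:shot(n,n+'1.png') for n in ['scene','side']}
for n,p in P.items():
    c=cloud(p); hsv=cv2.cvtColor(p['img'],cv2.COLOR_RGB2HSV); np.savez(n+'.npz',c=c,hsv=hsv,img=p['img'])
    H,S,V=[hsv[...,i].astype(int) for i in range(3)]
    print(n,'table z',np.nanmedian(c[(c[...,0]>.5)&(c[...,0]<.6)&(c[...,1]>-.15)&(c[...,1]<-.05)][:,2]))
    for nm,(x,y) in dict(A=(.475,.015),B=(.36,-.19),C=(.275,.337)).items():
        near=(np.hypot(c[...,0]-x,c[...,1]-y)<.1)
        Y=near&(H>15)&(H<35)&(S>120)&(V>60)&(c[...,2]>.006)&(c[...,2]<.045)
        pts=c[Y]
        r=cv2.minAreaRect((pts[:,:2]*1000).astype(np.float32))
        F=near&(c[...,2]>.046)&(c[...,2]<.1)
        f=c[F]; zt=np.percentile(f[:,2],95) if len(f) else 0
        T=f[f[:,2]>zt-.006] if len(f) else f
        print(nm,'yellow rect',r,'ztop yellow',np.percentile(pts[:,2],97),'fin top z',zt,'mid',T.mean(0) if len(T) else 0, cv2.minAreaRect((T[:,:2]*1000).astype(np.float32)) if len(T)>3 else 0)
    # rollers
    near=(abs(c[...,0]-.54)<.12)&(abs(c[...,1]-.27)<.14)&(c[...,2]>.045)&(c[...,2]<.075)
    q=c[near]; print('roller top pts',len(q))
    B=(abs(c[...,0]-.54)<.2)&(abs(c[...,1]-.2)<.25)&(V<60)&(abs(c[...,2]-.02)<.006)
    q=c[B]; print('deck',cv2.minAreaRect((q[:,:2]*1000).astype(np.float32)),q[:,2].mean())
    B=(abs(c[...,0]-.54)<.2)&(abs(c[...,1]-.33)<.13)&(H>15)&(H<35)&(S>120)&(c[...,2]>.04)&(c[...,2]<.056)&(c[...,0]>.4)
    q=c[B]; print('rail',cv2.minAreaRect((q[:,:2]*1000).astype(np.float32)),q[:,2].max(),q.mean(0))
E
python3 m.py
```

```text
scene table z -3.279810104239722e-05
A yellow rect ((481.15814208984375, 24.527612686157227), (103.59558868408203, 61.91411590576172), 6.660924911499023) ztop yellow 0.029499146436206065 fin top z 0.06834938521821374 mid [0.4821 0.0244 0.0658] ((482.8638000488281, 24.791236877441406), (25.587024688720703, 30.25127601623535), 7.008004188537598)
B yellow rect ((350.1620178222656, -178.7396240234375), (83.99286651611328, 143.6763916015625), 83.70500946044922) ztop yellow 0.03886071238663943 fin top z 0.09298506961874659 mid [ 0.3505 -0.1787  0.0908] ((350.3659973144531, -178.41818237304688), (40.74419403076172, 37.27714920043945), 82.24726867675781)
C yellow rect ((265.1785888671875, 354.8958435058594), (88.14149475097656, 145.86947631835938), 8.343090057373047) ztop yellow 0.040036663916497114 fin top z 0.0929718484964871 mid [0.2673 0.3545 0.0907] ((267.43359375, 353.94927978515625), (45.5382194519043, 39.45451354980469), 11.756585121154785)
roller top pts 1666
deck ((531.9835815429688, 247.03036499023438), (271.05413818359375, 173.57872009277344), 84.26646423339844) 0.019824806531022
[... 689 characters left out ...]
.0915] ((347.7170715332031, -179.5631103515625), (43.89441680908203, 35.8068733215332), 85.89002990722656)
C yellow rect ((263.9945983886719, 352.330078125), (84.61756134033203, 143.74658203125), 8.044888496398926) ztop yellow 0.03858988519069714 fin top z 0.09301658731868746 mid [0.2628 0.3516 0.0914] ((263.77020263671875, 353.6158142089844), (41.19997787475586, 39.686912536621094), 4.585535526275635)
roller top pts 1444
deck ((535.31787109375, 219.20480346679688), (256.36676025390625, 462.1025390625), 17.523361206054688) 0.020767140398831024
rail ((544.392822265625, 378.89739990234375), (28.282743453979492, 169.81578063964844), 82.53426361083984) 0.052868435651419965 [0.5378 0.3802 0.0482]
```

```bash
cat > m2.py <<'E'
from h import *
np.set_printoptions(precision=4,suppress=True)
for n in ['scene','side']:
    d=np.load(n+'.npz'); c=d['c']; hsv=d['hsv'].astype(int); H,S,V=hsv[...,0],hsv[...,1],hsv[...,2]
    # bed outline: z> .012 within region, not chocks
    reg=(abs(c[...,0]-.535)<.14)&(abs(c[...,1]-.25)<.18)&(c[...,2]>.012)&(c[...,2]<.08)
    reg&=~((H<8)|(H>170))|(S<100)
    lab=cv2.connectedComponentsWithStats(reg.astype(np.uint8),connectivity=4)
    k=1+np.argmax(lab[2][1:,4]); q=c[lab[1]==k]
    q=q[(q[:,2]<.026)]
    print(n,'bed',cv2.minAreaRect((q[:,:2]*1000).astype(np.float32)),len(q))
    # roller crest points
    yaw=np.radians(-6.5); ux=np.array([np.cos(yaw),np.sin(yaw)]); uy=np.array([-ux[1],ux[0]])
    o=np.array([.535,.25])
    a=c[reg&(c[...,2]>.036)]; s=(a[:,:2]-o)@ux; t=(a[:,:2]-o)@uy
    from scipy.optimize import least_squares
    rub=reg&(c[...,2]>.040)&(c[...,2]<.064)
    for nm,m in dict(blue=rub&(H>95)&(H<125)&(S>110),grey=rub&(S<90)).items():
        q=c[m]; s=(q[:,:2]-o)@ux; t=(q[:,:2]-o)@uy
        print(nm,len(q),'s',np.percentile(s,[1,99]),'t hist',np.histogram(t,bins=np.arange(-.02,.15,.01)),)
        groups=[q] if nm=='blue' else [q[t<.045],q[t>=.045]]
        for g in groups:
            if len(g)<30: continue
            # cylinder fit: axis dir yaw, radius .02, z centre .04
            def f(x):
                th,b=x; v=np.array([-np.sin(th),np.cos(th)]); tt=(g[:,:2]-o)@v-b
                return np.hypot(tt,g[:,2]-.04)-.02
            r=least_squares(f,[yaw,np.median((g[:,:2]-o)@uy)],loss='soft_l1',f_scale=.001); 
            th,b=r.x; e=np.array([np.cos(th),np.sin(th)]); vv=np.array([-e[1],e[0]]); ss=(g[:,:2]-o)@e
            print('   cyl yaw',np.degrees(th),'centre',o+b*vv+e*(np.percentile(ss,1)+np.percentile(ss,99))/2,'len',np.percentile(ss,99)-np.percentile(ss,1),'rms',np.sqrt(np.mean(f(r.x)**2)))
    # chock face blackness
    A=(abs(c[...,0]-.48)<.09)&(abs(c[...,1]-.024)<.06)&(c[...,2]>.006)&(c[...,2]<.03)
    q=c[A&(V<60)]; print('dark near chock',len(q),q.mean(0) if len(q) else '')
    r=c[A&(c[...,2]>.0245)&(V>90)]; print('high yellow mean',r.mean(0))
    # console
    K=(abs(c[...,0]-.53)<.12)&(abs(c[...,1]+.29)<.2)&(c[...,2]>.01)&(c[...,2]<.12)
    for nm,m in dict(green=(H>50)&(H<80)&(S>120),red=((H<8)|(H>172))&(S>140),blue=(H>100)&(H<125)&(S>150)).items():
        q=c[K&m]; q=q[q[:,2]>.06] if len(q) else q
        if nm=='blue': q=q[q[:,1]>-.225]; q=q[q[:,0]<.54]
        print(nm,len(q),np.median(q,0), q.min(0),q.max(0))
    q=c[K&(S<40)&(V>110)]
    # panel plane normal
    w_=q[(q[:,2]>.04)]; m=np.median(w_,0); 
    print('white mean',m)
E
python3 m2.py
python3 - <<'E'
import cv2
a=cv2.imread('pics/scene1.png');b=cv2.imread('pics/side1.png')
A=cv2.resize(a[190:380,110:300],(400,400),interpolation=2);B=cv2.resize(b[280:460,280:500],(400,327),interpolation=2)
C=cv2.resize(a[130:280,260:460],(400,300),interpolation=2);D=cv2.resize(b[180:310,230:400],(400,300),interpolation=2)
import numpy as np
o=np.zeros((600,800,3),np.uint8);o[:300,:400]=A[:300];o[:300,400:]=B[:300];o[300:,:400]=C;o[300:,400:]=D
cv2.imwrite('pics/crop1.png',o)
E
```

```text
scene bed ((531.9785766601562, 252.5844268798828), (281.8077392578125, 176.6559295654297), 83.29036712646484) 2949
blue 474 s [-0.0561  0.0535] t hist (array([  0,   0,   0,   0,   0, 163, 144, 107,  55,   5,   0,   0,   0,
         0,   0,   0]), array([-0.02, -0.01,  0.  ,  0.01,  0.02,  0.03,  0.04,  0.05,  0.06,
        0.07,  0.08,  0.09,  0.1 ,  0.11,  0.12,  0.13,  0.14]))
   cyl yaw -7.047620164462187 centre [0.5398 0.3029] len 0.10949467282534156 rms 0.0022892757943068923
grey 1079 s [-0.0717  0.0673] t hist (array([201, 155, 108,  35,   0,   0,  24,  24,   2,  95, 176, 136,  82,
         4,   0,   0]), array([-0.02, -0.01,  0.  ,  0.01,  0.02,  0.03,  0.04,  0.05,  0.06,
        0.07,  0.08,  0.09,  0.1 ,  0.11,  0.12,  0.13,  0.14]))
   cyl yaw -6.388750855429982 centre [0.529  0.2504] len 0.13620079349145892 rms 0.005263325974010445
   cyl yaw -8.93686799872608 centre [0.5454 0.3449] len 0.1389488177725053 rms 0.007957677990540368
dark near chock 1 [0.4921 0.0206 0.0297]
high yellow mean [0.4902 0.0381 0.0266]
green 130 [ 0.5272 -0.3735  0.0773] [ 0.5085 -0.3883  0.0679] 
[... 867 characters left out ...]
01,  0.  ,  0.01,  0.02,  0.03,  0.04,  0.05,  0.06,
        0.07,  0.08,  0.09,  0.1 ,  0.11,  0.12,  0.13,  0.14]))
   cyl yaw -6.7168278559696555 centre [0.5263 0.2498] len 0.13628133712924617 rms 0.005835523777942157
   cyl yaw 8.100676450132493 centre [0.5374 0.3375] len 0.1412994048570904 rms 0.008391080353982857
dark near chock 20 [0.4778 0.0122 0.0274]
high yellow mean [0.4694 0.0347 0.0267]
green 344 [ 0.5156 -0.3764  0.0765] [ 0.5027 -0.3896  0.0601] [ 0.537  -0.356   0.0852]
red 274 [ 0.512  -0.2578  0.0785] [ 0.4979 -0.2703  0.0605] [ 0.5325 -0.2139  0.0891]
blue 235 [ 0.506  -0.1988  0.0865] [ 0.4921 -0.2107  0.069 ] [ 0.5254 -0.1792  0.0964]
white mean [ 0.5183 -0.3204  0.0647]
```

View pics/crop1.png

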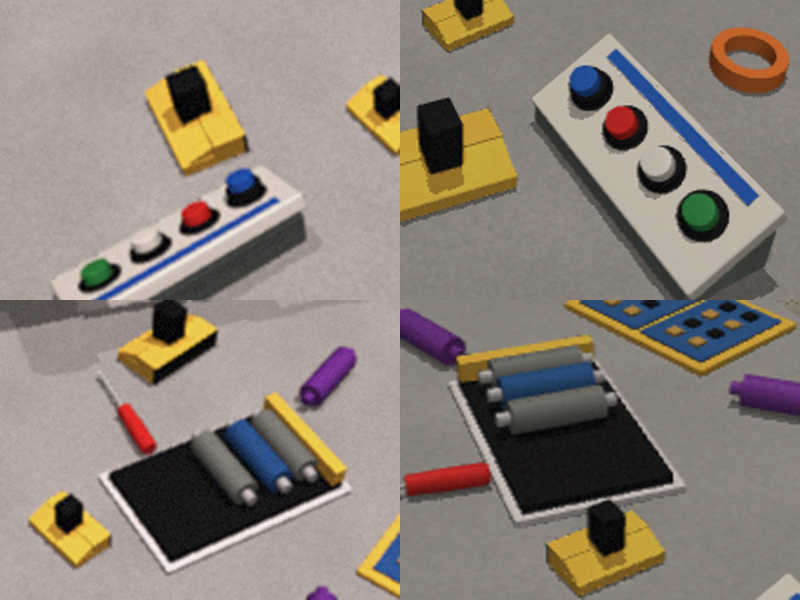

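Bed yaw is about -6.7°, with its centre near (0.5315,0.250). Chock A is the smallest (100x60, fin top at 66 mm), at about (0.480,0.024). Next I'll write a planner helper.

```bash
cat > pl.py <<'E'
from h import *
np.set_printoptions(precision=4,suppress=True)
def Rdown(yaw): # tool z = chock/bed x axis
    z=np.array([np.cos(yaw),np.sin(yaw),0]); y=np.array([0,0,-1.]); return np.stack([np.cross(y,z),y,z],1)
def plan(pt,Rt,n):
    s=bot.read_state(); p=np.array(s['tool_pos']); C=R.from_rotvec(s['tcp_rot']); T=R.from_matrix(Rt)
    v=(C.inv()*T).as_rotvec()/n; dp=(np.array(pt)-p)/n
    tu=[];sl=[]
    for i in range(n):
        sl.append([round(float(a),1) for a in C.inv().apply(dp)*1000]); tu.append([round(float(a),3) for a in v]); C=C*R.from_rotvec(v)
    for i in range(0,n,5): print('turn',tu[i:i+5],'slide',sl[i:i+5])
    print('angle/row deg',np.degrees(np.linalg.norm(v)),'mm/row',np.linalg.norm(dp)*1000)
def st():
    s=bot.read_state(); print('t',s['time'],'p',s['tool_pos'],'F',s['wrist_force'],'w',s['width'],'q',s['q']); return s
E
python3 - <<'E'
from pl import *
s=st(); print(R.from_rotvec(s['tcp_rot']).as_matrix())
plan([.4805,.005,.20],Rdown(np.radians(5.5)),20)
E
```

```text
t 1.6 p [0.1877 0.6484 0.2483] F [-0.2848 -0.7473 -0.09  ] w 0.9999348348067638 q [ 1.2521  0.2639  1.604   0.      1.2737 -0.0369]
[[ 0.9605 -0.      0.2781]
 [-0.2781  0.      0.9605]
 [-0.     -1.      0.    ]]
turn [[-0.0, 0.06, -0.0], [-0.0, 0.06, -0.0], [-0.0, 0.06, -0.0], [-0.0, 0.06, -0.0], [-0.0, 0.06, -0.0]] slide [[23.0, 2.4, -26.8], [24.6, 2.4, -25.4], [26.0, 2.4, -23.9], [27.4, 2.4, -22.3], [28.7, 2.4, -20.6]]
turn [[-0.0, 0.06, -0.0], [-0.0, 0.06, -0.0], [-0.0, 0.06, -0.0], [-0.0, 0.06, -0.0], [-0.0, 0.06, -0.0]] slide [[29.9, 2.4, -18.9], [30.9, 2.4, -17.1], [31.9, 2.4, -15.2], [32.8, 2.4, -13.3], [33.5, 2.4, -11.3]]
turn [[-0.0, 0.06, -0.0], [-0.0, 0.06, -0.0], [-0.0, 0.06, -0.0], [-0.0, 0.06, -0.0], [-0.0, 0.06, -0.0]] slide [[34.1, 2.4, -9.3], [34.6, 2.4, -7.2], [35.0, 2.4, -5.1], [35.2, 2.4, -3.1], [35.3, 2.4, -0.9]]
turn [[-0.0, 0.06, -0.0], [-0.0, 0.06, -0.0], [-0.0, 0.06, -0.0], [-0.0, 0.06, -0.0], [-0.0, 0.06, -0.0]] slide [[35.3, 2.4, 1.2], [35.2, 2.4, 3.3], [34.9, 2.4, 5.4], [34.6, 2.4, 7.4], [34.0, 2.4, 9.5]]
angle/row deg 3.4176096250570396 mm/row 35.42530667777046
```

Emit:
jog_arm:
  turn:
    - [0,0.06,0]
    - [0,0.06,0]
    - [0,0.06,0]
    - [0,0.06,0]
    - [0,0.06,0]
  slide:
    - [23,2,-27]
    - [24.5,2,-25.5]
    - [26,2,-24]
    - [27.5,2,-22.5]
    - [28.5,2,-20.5]
  grip: [100,100,100,100,100]

```text
time: 2.1
tool_pos: [0.2608, 0.4859, 0.2383]
tcp_rot: [-1.522, 0.457, -0.458]
wrist_force: [1.5, 0.8, -0.5]
width: 1.003
```

Emit:
jog_arm:
  turn:
    - [0,0.06,0]
    - [0,0.06,0]
    - [0,0.06,0]
    - [0,0.06,0]
    - [0,0.06,0]
  slide:
    - [30,2,-19]
    - [31,2,-17]
    - [32,2,-15]
    - [33,2,-13.5]
    - [33.5,2,-11.5]
  grip: [100,100,100,100,100]

```text
time: 2.6
tool_pos: [0.3338, 0.3243, 0.2285]
tcp_rot: [-1.458, 0.69, -0.69]
wrist_force: [0.4, -0.7, -0.0]
width: 1.001
```

Emit:
jog_arm:
  turn:
    - [0,0.06,0]
    - [0,0.06,0]
    - [0,0.06,0]
    - [0,0.06,0]
    - [0,0.06,0]
  slide:
    - [34,2,-9.5]
    - [34.5,2,-7]
    - [35,2,-5]
    - [35,2,-3]
    - [35,2,-1]
  grip: [100,100,100,100,100]

```text
time: 3.1
tool_pos: [0.4062, 0.1638, 0.2186]
tcp_rot: [-1.367, 0.919, -0.92]
wrist_force: [-0.3, 0.3, 0.1]
width: 1.0
```

Emit:
jog_arm:
  turn:
    - [0,0.06,0]
    - [0,0.06,0]
    - [0,0.06,0]
    - [0,0.06,0]
    - [0,0.06,0]
  slide:
    - [35,2,1]
    - [35,2,3.5]
    - [35,2,5.5]
    - [34.5,2,7.5]
    - [34,2,9.5]
  grip: [100,100,100,100,100]

```text
time: 3.6
tool_pos: [0.4786, 0.003, 0.2086]
tcp_rot: [-1.248, 1.145, -1.146]
wrist_force: [-0.0, 0.9, -0.3]
width: 1.001
```

```bash
cat > w.py <<'E'
import sys
from pl import *
st(); p=shot('wrist',sys.argv[1]); c=cloud(p); np.savez('wrist.npz',c=c,img=p['img'])
for t in ['chock_center','chock_face']:
    for d in nets.search_frame(t,p): X=w(p,d['xyz']); print(t,d['conf'],X,proj(p,X))
s=bot.read_state(); print(R.from_rotvec(s['tcp_rot']).as_matrix())
f=c[(c[...,2]>.060)&(c[...,2]<.075)&(np.hypot(c[...,0]-.48,c[...,1]-.024)<.05)]
if len(f): print('fin',len(f),f.mean(0),cv2.minAreaRect((f[:,:2]*1000).astype(np.float32)))
hsv=cv2.cvtColor(p['img'],cv2.COLOR_RGB2HSV).astype(int)
y=c[(hsv[...,0]>15)&(hsv[...,0]<35)&(hsv[...,1]>120)&(c[...,2]>.015)&(c[...,2]<.04)&(np.hypot(c[...,0]-.48,c[...,1]-.024)<.08)]
if len(y): print('yel',len(y),y.mean(0),cv2.minAreaRect((y[:,:2]*1000).astype(np.float32)))
E
python3 w.py wrist2.png
```

```text
t 3.6 p [0.4786 0.003  0.2086] F [-0.0191  0.873  -0.3365] w 1.0012997063153624 q [-0.0458 -0.0839  2.0565  0.0001  1.168  -0.1322]
chock_center 0.76 [0.4839 0.0291 0.0244] [326.3381 181.7989]
chock_center 0.62 [ 0.3915 -0.1495  0.0335] [195.7635 387.9896]
chock_face 0.69 [ 0.3913 -0.1544  0.0348] [194.9547 393.9739]
chock_face 0.62 [0.4806 0.0291 0.0253] [321.9848 181.6226]
[[ 0.0856  0.0001  0.9963]
 [-0.9963 -0.0001  0.0856]
 [ 0.0001 -1.      0.0001]]
fin 1847 [0.4816 0.0249 0.0657] ((481.48687744140625, 24.12895965576172), (25.605466842651367, 30.321247100830078), 5.967693328857422)
yel 7875 [0.4813 0.0306 0.0239] ((481.8009948730469, 24.63638687133789), (99.77153015136719, 59.45146560668945), 6.059842586517334)
```

View pics/wrist2.png

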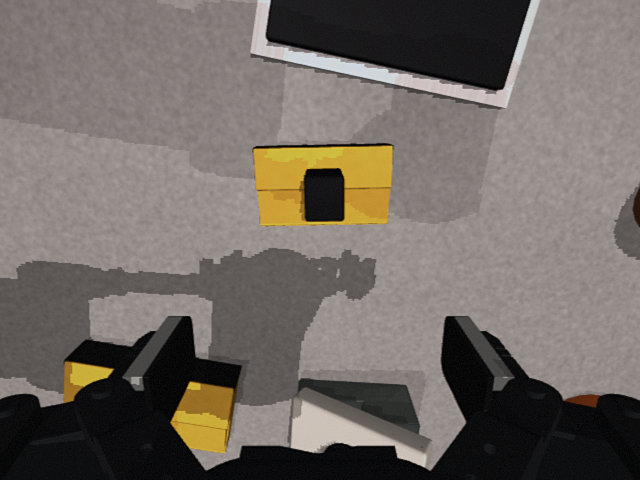

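```bash
python3 - <<'E'
from pl import *
c=np.load('wrist.npz')['c']
yaw=np.radians(6); ux=np.array([np.cos(yaw),np.sin(yaw)]); uy=np.array([-ux[1],ux[0]])
q=c[(np.hypot(c[...,0]-.4815,c[...,1]-.0246)<.08)&(c[...,2]>.003)&(c[...,2]<.05)]
s=(q[:,:2]-[.4816,.0246])@ux;t=(q[:,:2]-[.4816,.0246])@uy
for a in np.arange(-.035,.035,.005):
    m=(t>=a)&(t<a+.005)&(abs(s)>.02); print(round(a,3),m.sum(),np.median(q[m,2]) if m.any() else '')
plan([.4815,.0246,.09],Rdown(np.radians(6)),5)
E
```

```text
-0.035 86 0.013377314300810073
-0.03 435 0.014534406459366767
-0.025 444 0.016529219047122595
-0.02 440 0.01842470425896503
-0.015 456 0.02047435150134519
-0.01 475 0.022589372543643682
-0.005 493 0.024285851952135118
0.0 547 0.025920566870444972
0.005 566 0.025894418083435483
0.01 563 0.02586132292531712
0.015 576 0.02594430145914639
0.02 578 0.025925205499965992
0.025 746 0.02550577246696334
0.03 0 
0.035 0 
turn [[-0.0, -0.004, 0.0], [-0.0, -0.004, 0.0], [-0.0, -0.004, 0.0], [-0.0, -0.004, 0.0], [-0.0, -0.004, 0.0]] slide [[-4.3, 23.7, 0.9], [-4.3, 23.7, 1.0], [-4.3, 23.7, 1.0], [-4.3, 23.7, 1.0], [-4.3, 23.7, 1.0]]
angle/row deg 0.21766282718068986 mm/row 24.07232121752312
```

The wrist picture shows the small chock at (324,185). Its black face is at the top edge, towards the bed (bed edge at about (385,75)), and its back slopes away, as it should.

Emit:
jog_arm:
  turn:
    - [0,-0.004,0]
    - [0,-0.004,0]
    - [0,-0.004,0]
    - [0,-0.004,0]
    - [0,-0.004,0]
  slide:
    - [-4.3,24,1]
    - [-4.3,24,1]
    - [-4.3,24,1]
    - [-4.3,23,1]
    - [-4.3,23,1]
  grip: [100,100,100,100,100]

```text
time: 4.25
tool_pos: [0.4806, 0.0276, 0.0897]
tcp_rot: [-1.259, 1.127, -1.127]
wrist_force: [-0.1, 0.4, 0.1]
width: 1.001
```

Emit:
jog_arm:
  turn:
    - [0,0,0]
    - [0,0,0]
    - [0,0,0]
    - [0,0,0]
    - [0,0,0]
  slide:
    - [0,10,0]
    - [0,10,0]
    - [0,10,0]
    - [0,8,0]
    - [0,4,0]
  grip: [100,100,100,100,100]

```text
time: 4.75
tool_pos: [0.481, 0.0263, 0.0479]
tcp_rot: [-1.259, 1.129, -1.129]
wrist_force: [0.0, -0.0, 0.1]
width: 0.999
```

```bash
python3 - <<'E'
from pl import *
s=st();plan([.4815,.0243,.048],Rdown(np.radians(6)),1)
E
```

```text
t 4.75 p [0.481  0.0263 0.0479] F [ 0.0266 -0.0366  0.1258] w 0.9990517195729295 q [ 0.0029  0.1225  2.1848 -0.      0.8344 -0.106 ]
turn [[0.0, 0.004, 0.0]] slide [[2.0, -0.1, 0.3]]
angle/row deg 0.23994617343870978 mm/row 2.0487014583770407
```

Emit:
jog_arm:
  turn:
    - [0,0,0]
    - [0,0,0]
    - [0,0,0]
    - [0,0,0]
    - [0,0,0]
  slide:
    - [2,0,0.3]
    - [0,0,0]
    - [0,0,0]
    - [0,0,0]
    - [0,0,0]
  grip: [100,60,30,20,20]
  newtons: 30

```text
time: 5.25
tool_pos: [0.4818, 0.0244, 0.0486]
tcp_rot: [-1.258, 1.128, -1.129]
wrist_force: [-0.0, -1.5, 0.2]
width: 0.331
```

Emit:
jog_arm:
  turn:
    - [0,0,0]
    - [0,0,0]
    - [0,0,0]
    - [0,0,0]
    - [0,0,0]
  slide:
    - [0,0,0]
    - [0,0,0]
    - [0,0,0]
    - [0,0,0]
    - [0,0,0]
  grip: [10,10,10,10,10]

```text
time: 5.75
tool_pos: [0.4818, 0.0244, 0.0486]
tcp_rot: [-1.258, 1.128, -1.129]
wrist_force: [-0.2, -1.1, 5.3]
width: 0.297
```

Emit:
jog_arm:
  turn:
    - [0,0,0]
    - [0,0,0]
    - [0,0,0]
    - [0,0,0]
  slide:
    - [0,-5,0]
    - [0,-15,0]
    - [0,-20,0]
    - [0,-5,0]
  grip: [10,10,10,10]

```text
time: 6.15
tool_pos: [0.4823, 0.0244, 0.0946]
tcp_rot: [-1.257, 1.127, -1.13]
wrist_force: [0.7, 0.8, -2.6]
width: 0.299
```

```bash
python3 - <<'E'
from pl import *
s=st();plan([.5239,.1854,.0936],Rdown(np.radians(-6.7)),10)
E
```

```text
t 6.15 p [0.4823 0.0244 0.0946] F [ 0.6779  0.7755 -2.6075] w 0.2987941794244555 q [-0.001   0.053   2.1545  0.0001  0.9319 -0.11  ]
turn [[-0.0, 0.023, -0.0], [-0.0, 0.023, -0.0], [-0.0, 0.023, -0.0], [-0.0, 0.023, -0.0], [-0.0, 0.023, -0.0]] slide [[-15.5, 0.1, 5.9], [-15.7, 0.1, 5.5], [-15.8, 0.1, 5.2], [-15.9, 0.1, 4.8], [-16.0, 0.1, 4.5]]
turn [[-0.0, 0.023, -0.0], [-0.0, 0.023, -0.0], [-0.0, 0.023, -0.0], [-0.0, 0.023, -0.0], [-0.0, 0.023, -0.0]] slide [[-16.1, 0.1, 4.1], [-16.2, 0.1, 3.7], [-16.3, 0.1, 3.4], [-16.4, 0.1, 3.0], [-16.4, 0.1, 2.6]]
angle/row deg 1.2942265784097469 mm/row 16.62546646268006
```

Emit:
jog_arm:
  turn:
    - [0,0.023,0]
    - [0,0.023,0]
    - [0,0.023,0]
    - [0,0.023,0]
    - [0,0.023,0]
  slide:
    - [-15.5,0,6]
    - [-15.7,0,5.5]
    - [-15.8,0,5.2]
    - [-15.9,0,4.8]
    - [-16,0,4.5]
  grip: [10,10,10,10,10]

```text
time: 6.65
tool_pos: [0.5017, 0.1053, 0.0922]
tcp_rot: [-1.207, 1.216, -1.214]
wrist_force: [-0.6, 0.4, -2.2]
width: 0.298
```

Emit:
jog_arm:
  turn:
    - [0,0.023,0]
    - [0,0.023,0]
    - [0,0.023,0]
    - [0,0.023,0]
    - [0,0.023,0]
  slide:
    - [-16,0,4.1]
    - [-16,0,3.7]
    - [-16,0,3.4]
    - [-16,0,3]
    - [-16,0,2.6]
  grip: [10,10,10,10,10]

```text
time: 7.15
tool_pos: [0.5226, 0.1843, 0.092]
tcp_rot: [-1.151, 1.3, -1.298]
wrist_force: [-0.2, -0.0, -1.8]
width: 0.302
```

```bash
cat > k.py <<'E'
import sys
from pl import *
from scipy.optimize import least_squares
s=st(); plan([.5239,.1854,.075],Rdown(np.radians(-6.7)),1)
for n in ['wrist','scene']:
    p=shot(n,n+sys.argv[1]); c=cloud(p); hsv=cv2.cvtColor(p['img'],cv2.COLOR_RGB2HSV).astype(int); H,S,V=hsv[...,0],hsv[...,1],hsv[...,2]
    np.savez(n+'.npz',c=c,hsv=hsv)
    yaw=np.radians(-6.7); e=np.array([np.cos(yaw),np.sin(yaw)]); v=np.array([-e[1],e[0]]); o=np.array([.5315,.25])
    s_=(c[...,:2]-o)@e; t=(c[...,:2]-o)@v; z=c[...,2]
    m=(abs(s_)<.045)&(t>-.06)&(t<.125)&(z>.045)&(z<.075)
    blue=m&(H>95)&(H<125)&(S>110); grey=m&(S<80)&(V>50)
    tb=np.median(t[blue]) if blue.any() else np.nan
    for nm,g in [('r3',grey&(t<tb)),('r2',blue),('r1',grey&(t>tb))]:
        q=c[g]
        if len(q)<30: print(n,nm,len(q)); continue
        f=lambda x:np.hypot((q[:,:2]-o)@np.array([-np.sin(x[0]),np.cos(x[0])])-x[1],q[:,2]-.04)-.02
        r=least_squares(f,[yaw,np.median(t[g])],loss='soft_l1',f_scale=.001)
        gg=(abs(s_)<.068)&(abs(t-r.x[1])<.02)&(abs(z-.05)<.02)&((H>95)&(H<125)&(S>110) if nm=='r2' else (S<80)&(V>50))
        print(n,nm,len(q),'yaw',np.degrees(r.x[0]).round(2),'bed y mm',(1000*r.x[1]).round(1),'rms',np.sqrt(np.mean(f(r.x)**2)*1e6).round(2),'x ext',np.percentile(s_[gg],[1,99])*1000)
    ra=(abs(s_)<.08)&(t>.1)&(t<.15)&(H>15)&(H<35)&(S>120)&(z>.044)&(z<.056)
    if ra.sum()>30: print(n,'rail t range',np.percentile(t[ra],[2,98])*1000,cv2.minAreaRect((c[ra][:,:2]*1000).astype(np.float32)))
    w_=(abs(s_)<.11)&(t<-.02)&(t>-.16)&(abs(z-.02)<.005)&(V<70)
    if w_.sum()>50: print(n,'deck s',np.percentile(s_[w_],[.5,99.5])*1000,'t min',np.percentile(t[w_],.5)*1000)
E
python3 k.py 3.png
```

```text
t 7.15 p [0.5226 0.1843 0.092 ] F [-0.2481 -0.0019 -1.79  ] w 0.30222996009156183 q [0.2941 0.1879 2.0071 0.     0.9486 0.416 ]
turn [[0.002, -0.005, 0.001]] slide [[-1.3, 17.0, 1.2]]
angle/row deg 0.3072776746267441 mm/row 17.08204314407359
wrist r3 23913 yaw -6.29 bed y mm -2.1 rms 0.66 x ext [-64.8874  64.4989]
wrist r2 10915 yaw -6.32 bed y mm 52.4 rms 6.79 x ext [-51.2958  55.0913]
wrist r1 0
wrist deck s [-81.7737  85.0921] t min -123.92185534474115
scene r3 193 yaw -7.37 bed y mm -0.4 rms 2.01 x ext [-9.9241 67.254 ]
scene r2 331 yaw -6.18 bed y mm 53.7 rms 2.11 x ext [-51.4705  56.7366]
scene r1 314 yaw -7.33 bed y mm 96.6 rms 2.16 x ext [-62.8751  65.3281]
scene rail t range [121.4921 141.9187] ((546.77392578125, 380.6925354003906), (23.455923080444336, 159.95335388183594), 83.70610809326172)
scene deck s [-81.4323  86.5901] t min -137.81037576679176
```

View pics/wrist3.png

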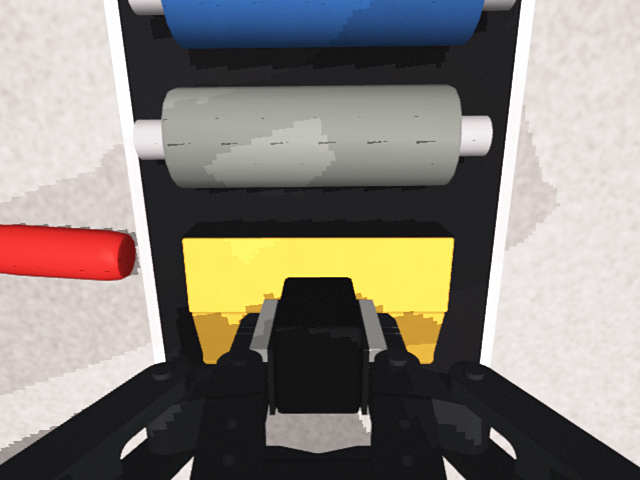

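```bash
python3 - <<'E'
from pl import *
d=np.load('wrist.npz'); c=d['c']; V=d['hsv'][...,2]; S=d['hsv'][...,1];H=d['hsv'][...,0]
yaw=np.radians(-6.5); e=np.array([np.cos(yaw),np.sin(yaw)]); v=np.array([-e[1],e[0]]); o=np.array([.5315,.25])
s=(c[...,:2]-o)@e; t=(c[...,:2]-o)@v; z=c[...,2]
# roller ends: near crest
m=(abs(t+.001)<.012)&(z>.048)&(z<.066)&(abs(s)<.09); print('r3 rubber s',np.percentile(s[m],[.3,99.7])*1e3)
m=(abs(t+.001)<.02)&(z>.030)&(z<.066)&(abs(s)<.09); print('r3 all s',np.percentile(s[m],[.3,99.7])*1e3)
b=(H>95)&(H<125)&(S>110)&(abs(s)<.09)&(z>.045)&(z<.066);print('r2 s',np.percentile(s[b],[.3,99.7])*1e3)
# bed side edges: top level z .015-.025 extreme s in bins of t
for a in np.arange(-.12,-.02,.02):
    m=(t>a)&(t<a+.02)&(z>.013)&(z<.026)&(abs(s)<.12); 
    if m.sum()>20: print(round(a,2),m.sum(),np.percentile(s[m],[.5,99.5])*1e3)
E
```

```text
r3 rubber s [-66.2627  63.2464]
r3 all s [-71.4834  66.6811]
r2 s [-51.9839  56.0436]
-0.12 2747 [-82.8045  85.4572]
-0.1 2596 [-82.9625  85.3702]
-0.08 3666 [-119.3863   85.3869]
-0.06 6045 [-119.6383   85.0726]
-0.04 11687 [-82.4456  84.6659]
```

Chock is held level, with its face at (318,230), parallel to roller 3 at (312,137) and clear of it. Lowering it to the deck.

Emit:
jog_arm:
  turn:
    - [0,-0.009,0]
    - [0,0,0]
    - [0,0,0]
    - [0,0,0]
  slide:
    - [0,8,0]
    - [0,8,0]
    - [0,5,0]
    - [0,0,0]
  grip: [10,10,10,10]

```text
time: 7.65
tool_pos: [0.522, 0.1829, 0.0705]
tcp_rot: [-1.157, 1.293, -1.291]
wrist_force: [0.2, 0.9, -2.3]
width: 0.3
```

Emit:
jog_arm:
  turn:
    - [0,0,0]
    - [0,0,0]
    - [0,0,0]
  slide:
    - [0,1,0]
    - [0,0.5,0]
    - [0,0,0]
  grip: [10,10,10]

```text
time: 7.95
tool_pos: [0.5237, 0.1838, 0.0711]
tcp_rot: [-1.154, 1.291, -1.291]
wrist_force: [-0.3, -0.0, -1.3]
width: 0.297
```

Emit:
jog_arm:
  turn:
    - [0,0,0]
    - [0,0,0]
    - [0,0,0]
  slide:
    - [0,0.5,0]
    - [0,0.5,0]
    - [0,0,0]
  grip: [10,10,10]

```text
time: 8.25
tool_pos: [0.5234, 0.1839, 0.0698]
tcp_rot: [-1.154, 1.291, -1.291]
wrist_force: [-0.1, -0.2, -1.9]
width: 0.301
```

```bash
python3 -c "
from pl import *
s=st(); M=R.from_rotvec(s['tcp_rot']).as_matrix(); print(M)"
```

```text
t 8.25 p [0.5234 0.1839 0.0698] F [-0.1272 -0.1543 -1.8767] w 0.30113743258352715 q [ 0.293   0.2168  2.0208 -0.      0.9039  0.405 ]
[[-0.1117  0.0001  0.9937]
 [-0.9937  0.     -0.1117]
 [-0.     -1.      0.0001]]
```

Emit:
jog_arm:
  turn:
    - [0,0,0]
    - [0,0,0]
    - [0,0,0]
  slide:
    - [0,0.5,0]
    - [0,0.5,0]
    - [0,0,0]
  grip: [10,10,10]

```text
time: 8.55
tool_pos: [0.5234, 0.1839, 0.0687]
tcp_rot: [-1.154, 1.291, -1.291]
wrist_force: [0.8, 0.2, -2.4]
width: 0.299
```

Emit:
jog_arm:
  turn:
    - [0,0,0]
    - [0,0,0]
    - [0,0,0]
  slide:
    - [0,0.5,0]
    - [0,0,0]
    - [0,0,0]
  grip: [10,10,10]

```text
time: 8.85
tool_pos: [0.5234, 0.1839, 0.0687]
tcp_rot: [-1.154, 1.291, -1.291]
wrist_force: [-2.6, 0.1, 3.6]
width: 0.301
```

Emit:
jog_arm:
  turn:
    - [0,0,0]
    - [0,0,0]
    - [0,0,0]
  slide:
    - [0,0.5,0]
    - [0,0,0]
    - [0,0,0]
  grip: [10,10,10]

```text
time: 9.15
tool_pos: [0.5234, 0.1839, 0.0687]
tcp_rot: [-1.154, 1.291, -1.291]
wrist_force: [-4.2, -1.5, 7.2]
width: 0.297
```

Emit:
jog_arm:
  turn:
    - [0,0,0]
    - [0,0,0]
    - [0,0,0]
    - [0,0,0]
    - [0,0,0]
  slide:
    - [0,-0.9,0]
    - [-3,0,0]
    - [-3,0,0]
    - [-2,0,0]
    - [-1,0,0]
  grip: [10,10,10,10,10]

```text
time: 9.65
tool_pos: [0.5247, 0.1931, 0.0687]
tcp_rot: [-1.154, 1.291, -1.291]
wrist_force: [0.0, -1.7, 2.5]
width: 0.301
```

Emit:
jog_arm:
  turn:
    - [0,0,0]
    - [0,0,0]
    - [0,0,0]
    - [0,0,0]
    - [0,0,0]
  slide:
    - [-1,0,0]
    - [-1,0,0]
    - [-1,0,0]
    - [-1,0,0]
    - [-1,0,0]
  grip: [10,10,10,10,10]

```text
time: 10.15
tool_pos: [0.525, 0.1979, 0.0687]
tcp_rot: [-1.154, 1.291, -1.291]
wrist_force: [0.2, -1.6, 0.7]
width: 0.299
```

Emit:
jog_arm:
  turn:
    - [0,0,0]
    - [0,0,0]
    - [0,0,0]
    - [0,0,0]
    - [0,0,0]
  slide:
    - [-1,0,0]
    - [-1,0,0]
    - [-1,0,0]
    - [-1,0,0]
    - [-1,0,0]
  grip: [10,10,10,10,10]

```text
time: 10.65
tool_pos: [0.5256, 0.2028, 0.0687]
tcp_rot: [-1.154, 1.291, -1.291]
wrist_force: [0.2, -2.1, 0.2]
width: 0.303
```

```bash
python3 k.py 4.png
```

```text
t 10.65 p [0.5256 0.2028 0.0687] F [ 0.1994 -2.0779  0.2249] w 0.30334068672247244 q [ 0.3241  0.2329  2.0031 -0.0001  0.9056  0.4361]
turn [[-0.0, 0.005, 0.0]] slide [[17.5, -6.3, 0.3]]
angle/row deg 0.28330191353476547 mm/row 18.59596430041881
wrist r3 30421 yaw -6.3 bed y mm 2.3 rms 4.66 x ext [-64.9169  64.4939]
wrist r2 28058 yaw -6.34 bed y mm 52.5 rms 4.14 x ext [-51.1645  55.0151]
wrist r1 0
wrist deck s [-81.927  84.973] t min -135.31182546305538
scene r3 147 yaw 75.7 bed y mm -25.2 rms 4.64 x ext [ 6.9985 53.4658]
scene r2 332 yaw -5.1 bed y mm 53.6 rms 7.46 x ext [-51.3842  56.4414]
scene r1 319 yaw -6.29 bed y mm 96.5 rms 2.26 x ext [-64.8544  65.7   ]
scene rail t range [121.265  142.5922] ((547.0830688476562, 379.8730773925781), (24.94155502319336, 159.25408935546875), 83.06067657470703)
scene deck s [-82.0871  86.3742] t min -137.77667890334004
```

View pics/wrist4.png

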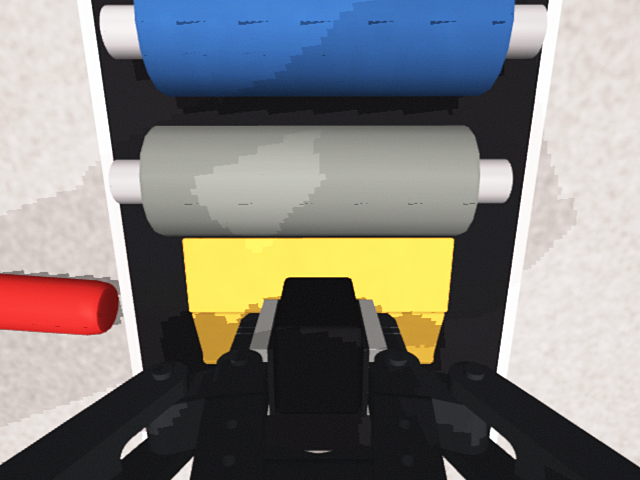

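The chock face is now touching roller 3, and it is nearly centred (chock 318, roller 310, blue 324). Carrying on gently.

Emit:
jog_arm:
  turn:
    - [0,0,0]
    - [0,0,0]
    - [0,0,0]
    - [0,0,0]
    - [0,0,0]
  slide:
    - [-1,0,0]
    - [-1,0,0]
    - [-1,0,0]
    - [-1,0,0]
    - [-1,0,0]
  grip: [10,10,10,10,10]

```text
time: 11.25
tool_pos: [0.5261, 0.2078, 0.0687]
tcp_rot: [-1.154, 1.291, -1.291]
wrist_force: [-0.4, -2.3, 0.0]
width: 0.303
```

Emit:
jog_arm:
  turn:
    - [0,0,0]
    - [0,0,0]
    - [0,0,0]
    - [0,0,0]
    - [0,0,0]
  slide:
    - [-1,0,0]
    - [-1,0,0]
    - [-1,0,0]
    - [-1,0,0]
    - [-1,0,0]
  grip: [10,10,10,10,10]

```text
time: 11.75
tool_pos: [0.5266, 0.2127, 0.0687]
tcp_rot: [-1.154, 1.291, -1.291]
wrist_force: [-0.1, -1.3, 1.4]
width: 0.301
```

Emit:
jog_arm:
  turn:
    - [0,0,0]
    - [0,0,0]
    - [0,0,0]
    - [0,0,0]
  slide:
    - [-1,0,0]
    - [-1,0,0]
    - [-0.5,0,0]
    - [-0.5,0,0]
  grip: [10,10,10,10]

```text
time: 12.15
tool_pos: [0.527, 0.2157, 0.0687]
tcp_rot: [-1.154, 1.291, -1.291]
wrist_force: [-1.1, -3.4, 1.8]
width: 0.298
```

Emit:
jog_arm:
  turn:
    - [0,0,0]
    - [0,0,0]
  slide:
    - [-0.5,0,0]
    - [-0.5,0,0]
  grip: [10,10]

```text
time: 12.35
tool_pos: [0.5271, 0.2164, 0.0687]
tcp_rot: [-1.155, 1.291, -1.292]
wrist_force: [-0.1, -3.9, 2.1]
width: 0.303
```

Emit:
jog_arm:
  turn:
    - [0,0,0]
    - [0,0,0]
  slide:
    - [-0.5,0,0]
    - [-0.5,0,0]
  grip: [10,10]

```text
time: 12.55
tool_pos: [0.5272, 0.2176, 0.0687]
tcp_rot: [-1.154, 1.291, -1.291]
wrist_force: [-1.0, -3.7, 1.4]
width: 0.301
```

Emit:
jog_arm:
  turn:
    - [0,0,0]
    - [0,0,0]
  slide:
    - [-0.5,0,0]
    - [-0.5,0,0]
  grip: [10,10]

```text
time: 12.75
tool_pos: [0.5273, 0.2187, 0.0687]
tcp_rot: [-1.154, 1.291, -1.291]
wrist_force: [0.2, -2.9, 2.3]
width: 0.303
```

Emit:
jog_arm:
  turn:
    - [0,0,0]
    - [0,0,0]
  slide:
    - [-0.5,0,0]
    - [-0.5,0,0]
  grip: [10,10]

```text
time: 12.95
tool_pos: [0.5274, 0.2197, 0.0687]
tcp_rot: [-1.154, 1.291, -1.291]
wrist_force: [-0.1, -3.2, 2.7]
width: 0.301
```

```bash
python3 k.py 5.png
```

```text
t 12.95 p [0.5274 0.2197 0.0687] F [-0.1424 -3.2206  2.6747] w 0.3011362449957667 q [ 0.3511  0.2465  1.9858 -0.      0.9093  0.4631]
turn [[-0.0, 0.005, 0.0]] slide [[34.5, -6.3, 0.3]]
angle/row deg 0.2855773194304499 mm/row 35.05527280901371
wrist r3 30364 yaw -6.28 bed y mm 19.2 rms 4.64 x ext [-64.9265  64.4003]
wrist r2 36578 yaw -6.3 bed y mm 59.5 rms 3.01 x ext [-51.3063  54.8927]
wrist r1 0
wrist deck s [-81.8481  84.9549] t min -134.20599247959518
scene r3 148 yaw -7.06 bed y mm 21.6 rms 12.83 x ext [ 9.0373 66.5902]
scene r2 302 yaw -5.62 bed y mm 61.0 rms 11.48 x ext [-49.4665  56.7436]
scene r1 315 yaw -6.1 bed y mm 100.8 rms 2.28 x ext [-65.5008  66.0518]
scene rail t range [122.2403 141.9741] ((546.9953002929688, 381.7196350097656), (23.541589736938477, 159.37701416015625), 82.98150634765625)
scene deck s [-82.1269  86.4417] t min -137.12857552445257
```

View pics/wrist5.png

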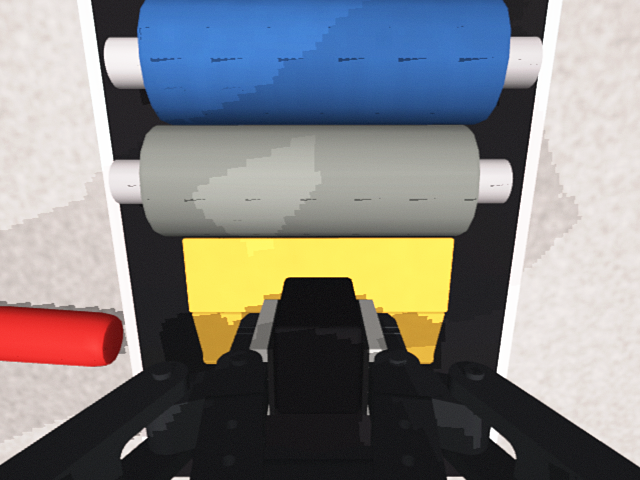

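Rollers 2 and 3 are touching (seam at row 123), with about 1 mm left to the rail. I'll push until the force rises.

Emit:
jog_arm:
  turn:
    - [0,0,0]
    - [0,0,0]
  slide:
    - [-0.5,0,0]
    - [0,0,0]
  grip: [10,10]

```text
time: 13.25
tool_pos: [0.5275, 0.2202, 0.0687]
tcp_rot: [-1.154, 1.291, -1.291]
wrist_force: [-1.5, -2.3, 1.8]
width: 0.3
```

Emit:
jog_arm:
  turn:
    - [0,0,0]
    - [0,0,0]
  slide:
    - [-0.5,0,0]
    - [0,0,0]
  grip: [10,10]

```text
time: 13.45
tool_pos: [0.5276, 0.2208, 0.0687]
tcp_rot: [-1.154, 1.291, -1.291]
wrist_force: [-0.9, -2.3, 1.4]
width: 0.298
```

Emit:
jog_arm:
  turn:
    - [0,0,0]
    - [0,0,0]
  slide:
    - [-0.5,0,0]
    - [0,0,0]
  grip: [10,10]

```text
time: 13.65
tool_pos: [0.5276, 0.2213, 0.0687]
tcp_rot: [-1.154, 1.291, -1.291]
wrist_force: [-1.1, -3.5, 2.1]
width: 0.303
```

Emit:
jog_arm:
  turn:
    - [0,0,0]
    - [0,0,0]
  slide:
    - [-0.5,0,0]
    - [0,0,0]
  grip: [10,10]

```text
time: 13.85
tool_pos: [0.5277, 0.2218, 0.0687]
tcp_rot: [-1.154, 1.291, -1.291]
wrist_force: [-0.3, -2.6, 2.7]
width: 0.305
```

Emit:
jog_arm:
  turn:
    - [0,0,0]
    - [0,0,0]
  slide:
    - [-0.5,0,0]
    - [0,0,0]
  grip: [10,10]

```text
time: 14.05
tool_pos: [0.5278, 0.2222, 0.0687]
tcp_rot: [-1.154, 1.291, -1.291]
wrist_force: [-0.3, -3.0, 2.1]
width: 0.299
```

```bash
python3 k.py 6.png; python3 - <<'E'
import cv2
a=cv2.imread('pics/scene6.png'); cv2.imwrite('pics/c6.png',cv2.resize(a[160:280,330:450],(600,600),interpolation=2))
E
```

```text
t 14.05 p [0.5278 0.2222 0.0687] F [-0.2964 -2.9982  2.1369] w 0.29923354667847 q [0.355  0.2485 1.9832 0.0001 0.9098 0.4669]
turn [[-0.0, 0.005, -0.0]] slide [[37.0, -6.3, 0.3]]
angle/row deg 0.2805321446910275 mm/row 37.54462915611112
wrist r3 30405 yaw -6.3 bed y mm 21.8 rms 4.74 x ext [-64.9661  64.4563]
wrist r2 36502 yaw -6.31 bed y mm 62.1 rms 3.03 x ext [-51.3629  54.8637]
wrist r1 0
wrist deck s [-81.9159  84.9029] t min -134.66312402699214
scene r3 148 yaw 0.7 bed y mm 20.6 rms 13.37 x ext [ 7.8603 66.9437]
scene r2 316 yaw -6.92 bed y mm 63.5 rms 12.85 x ext [-50.4639  57.1934]
scene r1 308 yaw -7.54 bed y mm 103.8 rms 2.27 x ext [-65.6599  64.5312]
scene rail t range [118.7624 142.5771] ((546.5407104492188, 379.09661865234375), (27.41695213317871, 159.55734252929688), 83.15057373046875)
scene deck s [-81.2171  86.4   ] t min -137.25273565017963
```

View pics/c6.png

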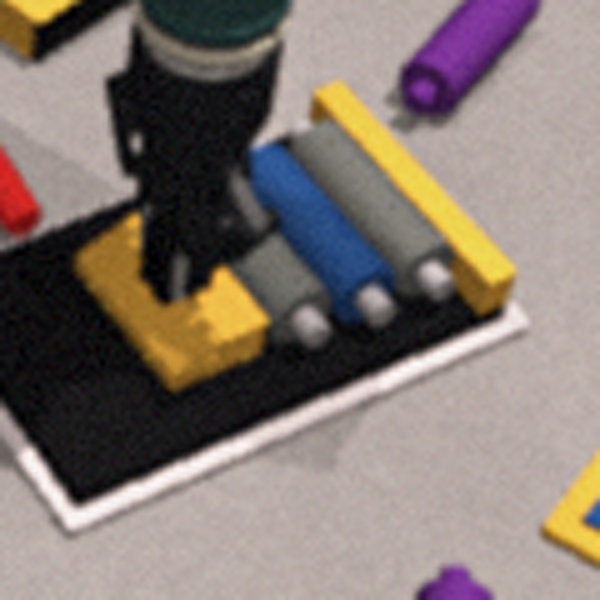

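The three rollers are evenly spaced (journals at (313,325), (375,303), (435,278)) and the gap to the rail is tiny. The force isn't rising yet, so I'll continue.

Emit:
jog_arm:
  turn:
    - [0,0,0]
    - [0,0,0]
  slide:
    - [-0.5,0,0]
    - [0,0,0]
  grip: [10,10]

```text
time: 14.35
tool_pos: [0.5277, 0.2223, 0.0687]
tcp_rot: [-1.155, 1.291, -1.292]
wrist_force: [-0.7, -5.2, 3.2]
width: 0.296
```

Emit:
jog_arm:
  turn:
    - [0,0,0]
    - [0,0,0]
  slide:
    - [-0.5,0,0]
    - [0,0,0]
  grip: [10,10]

```text
time: 14.55
tool_pos: [0.5278, 0.2224, 0.0687]
tcp_rot: [-1.156, 1.291, -1.292]
wrist_force: [-1.3, -7.2, 4.9]
width: 0.301
```

Emit:
jog_arm:
  turn:
    - [0,0,0]
    - [0,0,0]
  slide:
    - [-0.5,0,0]
    - [0,0,0]
  grip: [10,10]

```text
time: 14.75
tool_pos: [0.5278, 0.2224, 0.0688]
tcp_rot: [-1.156, 1.29, -1.292]
wrist_force: [-0.2, -8.6, 4.9]
width: 0.3
```

Snug: motion has stopped at y=0.2224 while the force climbs to 8.6 N. I'll ease most of it off and release.

Emit:
jog_arm:
  turn:
    - [0,0,0]
    - [0,0,0]
    - [0,0,0]
  slide:
    - [0.5,0,0]
    - [0.3,0,0]
    - [0,0,0]
  grip: [10,10,10]

```text
time: 15.05
tool_pos: [0.5278, 0.2223, 0.0687]
tcp_rot: [-1.155, 1.291, -1.292]
wrist_force: [-1.7, -4.5, 3.2]
width: 0.299
```

Emit:
jog_arm:
  turn:
    - [0,0,0]
    - [0,0,0]
    - [0,0,0]
    - [0,0,0]
    - [0,0,0]
  slide:
    - [0,0,0]
    - [0,0,0]
    - [0,0,0]
    - [0,0,0]
    - [0,0,0]
  grip: [30,33,38,45,55]
  newtons: 20

```text
time: 15.55
tool_pos: [0.5277, 0.2232, 0.0685]
tcp_rot: [-1.154, 1.291, -1.291]
wrist_force: [-0.1, -0.4, 0.4]
width: 0.544
```

Emit:
jog_arm:
  turn:
    - [0,0,0]
    - [0,0,0]
    - [0,0,0]
  slide:
    - [0,0,0]
    - [0,0,0]
    - [0,0,0]
  grip: [70,70,70]

```text
time: 15.85
tool_pos: [0.5278, 0.2229, 0.0686]
tcp_rot: [-1.154, 1.291, -1.291]
wrist_force: [-0.2, -0.5, 0.4]
width: 0.7
```

```bash
python3 k.py 7.png
```

```text
t 15.85 p [0.5278 0.2229 0.0686] F [-0.2391 -0.5184  0.429 ] w 0.6999234268791084 q [0.3561 0.2492 1.9825 0.0001 0.9099 0.468 ]
turn [[0.0, 0.005, -0.0]] slide [[37.7, -6.4, 0.3]]
angle/row deg 0.28635858956506255 mm/row 38.22197437989459
wrist r3 30086 yaw -6.3 bed y mm 21.8 rms 4.22 x ext [-64.9158  64.3832]
wrist r2 37182 yaw -6.3 bed y mm 62.0 rms 4.14 x ext [-51.3142  54.9114]
wrist r1 0
wrist deck s [-81.7356  84.9873] t min -119.63946770026044
scene r3 114 yaw -3.01 bed y mm 21.3 rms 14.7 x ext [-53.4376  67.0868]
scene r2 282 yaw -5.15 bed y mm 63.0 rms 14.47 x ext [-49.2966  57.0114]
scene r1 309 yaw -6.22 bed y mm 103.5 rms 2.17 x ext [-63.6205  64.1818]
scene rail t range [120.4464 142.1037] ((546.8460083007812, 379.1648254394531), (27.58213996887207, 159.55450439453125), 83.40132904052734)
scene deck s [-81.3589  86.3399] t min -137.84012933659437
```

View pics/wrist7.png

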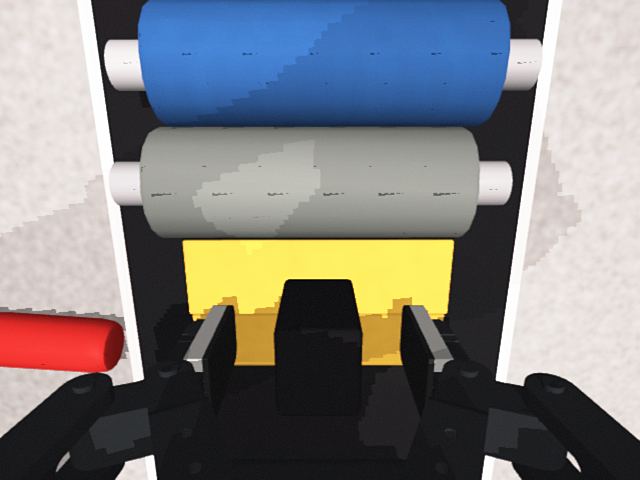

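The chock is free and stands square at roller 3 (face edge at row 238), and the rollers haven't moved. Lifting clear, then fitting the console from the scene and side clouds.

Emit:
jog_arm:
  turn:
    - [0,0,0]
    - [0,0,0]
    - [0,0,0]
    - [0,0,0]
    - [0,0,0]
  slide:
    - [0,-5,0]
    - [0,-15,0]
    - [0,-25,0]
    - [0,-35,0]
    - [0,-35,0]
  grip: [75,80,80,80,80]

```text
time: 16.45
tool_pos: [0.5276, 0.2227, 0.1858]
tcp_rot: [-1.154, 1.291, -1.291]
wrist_force: [0.4, 0.3, -0.0]
width: 0.8
```

```bash
cat > con.py <<'E'
from pl import *
from scipy.optimize import least_squares
def fit(c,hsv,tag):
    H,S,V=[hsv[...,i].astype(int) for i in range(3)]
    m=(c[...,0]>.44)&(c[...,0]<.63)&(c[...,1]>-.45)&(c[...,1]<-.13)&(c[...,2]>.03)&(c[...,2]<.1)&(S<60)&(V>100)
    q=c[m]
    # plane normal known up to yaw: fit yaw and offset
    def f(x): n=np.array([-.5*np.cos(x[0]),-.5*np.sin(x[0]),.866]); return q@n-x[1]
    r=least_squares(f,[.05,-.2],loss='soft_l1',f_scale=.001)
    n=np.array([-.5*np.cos(r.x[0]),-.5*np.sin(r.x[0]),.866])
    d=abs(f(r.x))<.002; q2=q[d]
    rc=cv2.minAreaRect((q2[:,:2]*1000).astype(np.float32))
    print(tag,'plane yaw',np.degrees(r.x[0]),'off',r.x[1],'inl',d.mean(),'rect xy',rc,'z range',q2[:,2].min(),q2[:,2].max())
    cols=dict(green=(H>50)&(H<85)&(S>100),red=((H<8)|(H>172))&(S>140),blue=(H>100)&(H<125)&(S>140),white=(S<60)&(V>100))
    dist=c@n-r.x[1]
    roi=(c[...,0]>.44)&(c[...,0]<.63)&(c[...,1]>-.45)&(c[...,1]<-.13)&(dist>.009)&(dist<.05)
    for k,mk in cols.items():
        a=c[roi&mk]; da=dist[roi&mk]
        if len(a)<10: print(k,len(a)); continue
        top=np.percentile(da,90); t=a[da>top-.0025]
        print(k,len(a),'height',top.round(4),'top mid',t.mean(0),'seat',(t.mean(0)-n*top))
if __name__=='__main__':
    for nm in ['scene','side']:
        d=np.load(nm+'.npz'); fit(d['c'],d['hsv'],nm)
E
python3 con.py
```

```text
scene plane yaw 1.0042437219930662 off -0.20567019368468056 inl 0.5318982387475538 rect xy ((524.135986328125, -283.0967712402344), (103.7676010131836, 268.9635009765625), 1.0884019136428833) z range 0.03156899821173664 0.09352408106553334
green 103 height 0.0184 top mid [ 0.5191 -0.374   0.0786] seat [ 0.5283 -0.3739  0.0627]
red 115 height 0.0215 top mid [ 0.5143 -0.2537  0.0808] seat [ 0.5251 -0.2535  0.0622]
blue 118 height 0.0307 top mid [ 0.5086 -0.1939  0.0889] seat [ 0.524  -0.1936  0.0623]
white 144 height 0.0233 top mid [ 0.5144 -0.3105  0.0824] seat [ 0.526  -0.3102  0.0622]
side plane yaw 1.3735696052489652 off -0.20274492869485075 inl 0.78576 rect xy ((521.7241821289062, -284.044921875), (100.19022369384766, 270.8368225097656), 1.2056223154067993) z range 0.03280212263480198 0.09231938847829824
green 312 height 0.0184 top mid [ 0.5145 -0.3741  0.0776] seat [ 0.5237 -0.3739  0.0617]
red 245 height 0.0214 top mid [ 0.5109 -0.2546  0.0808] seat [ 0.5216 -0.2543  0.0623]
blue 238 height 0.0302 top mid [ 0.5046 -0.1948  0.0883] seat [ 0.5198 -0.1944  0.0621]
white 277 height 0.023 top mid [ 0.5109 -0.3149  0.0819] seat [ 0.5224 -0.3146  0.062 ]
```

```bash
cat > press.py <<'E'
import sys
from pl import *
y_=np.radians(1.2); c,s=np.cos(y_),np.sin(y_)
n=np.array([-.5*c,-.5*s,.866]); tz=np.array([.866*c,.866*s,.5]); ty=-n
RP=np.stack([np.cross(ty,tz),ty,tz],1)
top=dict(green=[.5168,-.3740,.0781],white=[.5126,-.3130,.0821],blue=[.5066,-.1944,.0886],red=[.5126,-.2542,.0808])
if __name__=='__main__':
    k=sys.argv[1]; st(); plan(np.array(top[k])+n*(.017+float(sys.argv[2])/1000),RP,int(sys.argv[3]))
E
python3 press.py green 80 20
```

```text
t 16.45 p [0.5276 0.2227 0.1858] F [ 0.3599  0.2651 -0.0131] w 0.8003474767219869 q [ 0.356   0.1195  1.8937 -0.      1.1283  0.468 ]
turn [[0.026, -0.006, 0.002], [0.026, -0.006, 0.002], [0.026, -0.006, 0.002], [0.026, -0.006, 0.002], [0.026, -0.006, 0.002]] slide [[30.0, 1.2, 0.4], [30.0, 1.1, 0.2], [30.0, 1.1, -0.1], [30.0, 1.0, -0.3], [30.0, 1.0, -0.5]]
turn [[0.026, -0.006, 0.002], [0.026, -0.006, 0.002], [0.026, -0.006, 0.002], [0.026, -0.006, 0.002], [0.026, -0.006, 0.002]] slide [[30.0, 0.9, -0.7], [30.0, 0.8, -0.9], [30.0, 0.7, -1.2], [30.0, 0.7, -1.4], [30.0, 0.6, -1.6]]
turn [[0.026, -0.006, 0.002], [0.026, -0.006, 0.002], [0.026, -0.006, 0.002], [0.026, -0.006, 0.002], [0.026, -0.006, 0.002]] slide [[30.0, 0.5, -1.8], [30.0, 0.4, -2.0], [30.0, 0.3, -2.2], [30.0, 0.2, -2.4], [29.9, 0.0, -2.6]]
turn [[0.026, -0.006, 0.002], [0.026, -0.006, 0.002], [0.026, -0.006, 0.002], [0.026, -0.006, 0.002], [0.026, -0.006, 0.002]] slide [[29.9, -0.1, -2.8], [29.9, -0.2, -3.0], [29.9, -0.3, -3.2], [29.9, -0.5, -3.3], [29.8, -0.6, -3.5]]
angle/row deg 1.5462222555025764 mm/row 30.0580509101829
```

Emit:
jog_arm:
  turn:
    - [0.026,-0.006,0.002]
    - [0.026,-0.006,0.002]
    - [0.026,-0.006,0.002]
    - [0.026,-0.006,0.002]
    - [0.026,-0.006,0.002]
  slide:
    - [30,1,0.5]
    - [30,1,0]
    - [30,1,0]
    - [30,1,0]
    - [30,1,-0.5]
  grip: [50,20,0,0,0]

```text
time: 16.95
tool_pos: [0.5134, 0.0726, 0.1799]
tcp_rot: [-1.068, 1.169, -1.326]
wrist_force: [0.5, -0.4, -0.4]
width: -0.0
```

Emit:
jog_arm:
  turn:
    - [0.026,-0.006,0.002]
    - [0.026,-0.006,0.002]
    - [0.026,-0.006,0.002]
    - [0.026,-0.006,0.002]
    - [0.026,-0.006,0.002]
  slide:
    - [30,1,-0.7]
    - [30,1,-1]
    - [30,0.7,-1]
    - [30,0.7,-1.5]
    - [30,0.5,-1.5]
  grip: [0,0,0,0,0]

```text
time: 17.45
tool_pos: [0.4981, -0.0769, 0.1734]
tcp_rot: [-0.984, 1.05, -1.356]
wrist_force: [-0.5, -0.5, -0.2]
width: -0.001
```

Emit:
jog_arm:
  turn:
    - [0.026,-0.006,0.002]
    - [0.026,-0.006,0.002]
    - [0.026,-0.006,0.002]
    - [0.026,-0.006,0.002]
    - [0.026,-0.006,0.002]
  slide:
    - [30,0.5,-2]
    - [30,0.5,-2]
    - [30,0.3,-2]
    - [30,0,-2.5]
    - [30,0,-2.5]
  grip: [0,0,0,0,0]

```text
time: 17.95
tool_pos: [0.4823, -0.2266, 0.167]
tcp_rot: [-0.9, 0.931, -1.38]
wrist_force: [0.0, -0.6, 0.5]
width: -0.001
```

Emit:
jog_arm:
  turn:
    - [0.026,-0.006,0.002]
    - [0.026,-0.006,0.002]
    - [0.026,-0.006,0.002]
    - [0.026,-0.006,0.002]
    - [0.026,-0.006,0.002]
  slide:
    - [30,0,-3]
    - [30,0,-3]
    - [30,-0.3,-3]
    - [30,-0.5,-3.5]
    - [30,-0.5,-3.5]
  grip: [0,0,0,0,0]

```text
time: 18.45
tool_pos: [0.4664, -0.3767, 0.1597]
tcp_rot: [-0.815, 0.812, -1.398]
wrist_force: [0.4, -0.3, -0.7]
width: 0.001
```

```bash
python3 press.py green 40 3; python3 - <<'E'
from con import *
p=shot('wrist','wrist8.png'); c=cloud(p); fit(c,cv2.cvtColor(p['img'],cv2.COLOR_RGB2HSV),'wrist')
p=shot('scene','scene8.png')
E
```

```text
t 18.45 p [ 0.4664 -0.3767  0.1597] F [ 0.3629 -0.284  -0.7033] w 0.0008967527251117635 q [-0.953   0.0308  2.1329  0.636   0.7725 -1.3828]
turn [[-0.0, -0.003, -0.0], [-0.0, -0.003, -0.0], [-0.0, -0.003, -0.0]] slide [[-0.5, 13.0, 1.0], [-0.5, 13.0, 1.0], [-0.5, 13.0, 1.0]]
angle/row deg 0.18049793050543553 mm/row 13.020196039899936
wrist plane yaw 1.2395887309914406 off -0.20471464750566715 inl 0.9186096205897716 rect xy ((524.783935546875, -332.5992736816406), (99.49073791503906, 172.84649658203125), 1.2456743717193604) z range 0.0317710512553247 0.09074852123921773
green 2466 height 0.0176 top mid [ 0.5166 -0.3739  0.0764] seat [ 0.5254 -0.3738  0.0612]
red 2631 height 0.0207 top mid [ 0.5125 -0.2596  0.0791] seat [ 0.5228 -0.2594  0.0611]
blue 0
white 3027 height 0.0225 top mid [ 0.5129 -0.3144  0.0807] seat [ 0.5241 -0.3142  0.0612]
```

View pics/wrist8.png

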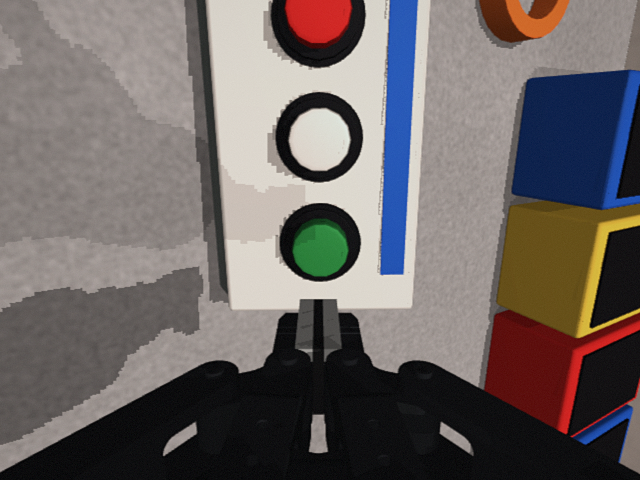

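View pics/scene8.png

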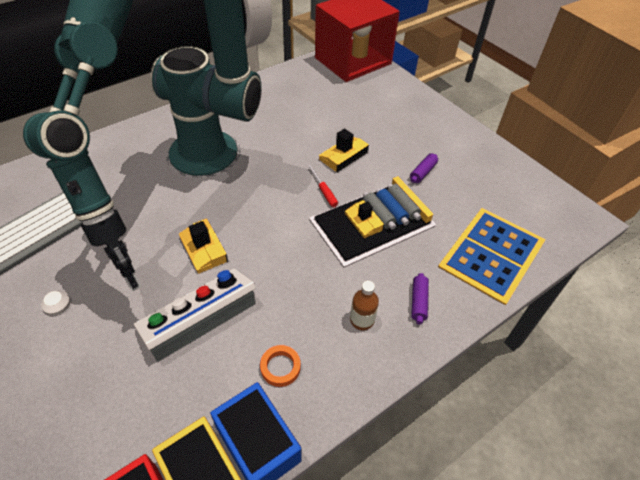

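The wrist view shows green at (320,248), white (320,138) and red (318,12) with the fingertips shut. The scene view shows the chock (365,215) standing against the row. The heights agree: about 18 green, 23 white, 30 blue. Approaching green.

Emit:
jog_arm:
  turn:
    - [0,-0.003,0]
    - [0,-0.003,0]
    - [0,-0.003,0]
    - [0,0,0]
    - [0,0,0]
  slide:
    - [-0.6,14,1]
    - [-0.6,14,1]
    - [-0.6,14,1]
    - [0,14,0]
    - [0,10,0]
  grip: [0,0,0,0,0]

```text
time: 19.05
tool_pos: [0.5023, -0.3706, 0.1002]
tcp_rot: [-0.822, 0.81, -1.389]
wrist_force: [0.5, -0.4, 0.2]
width: -0.001
```

```bash
python3 press.py green 0 1
```

```text
t 19.05 p [ 0.5023 -0.3706  0.1002] F [ 0.5364 -0.3624  0.2182] w -0.0008615622704927768 q [-0.8872  0.1508  2.1316  0.7089  0.6513 -1.4376]
turn [[0.004, -0.001, -0.005]] slide [[3.8, 9.3, 1.5]]
angle/row deg 0.35820581038198457 mm/row 10.117849869851696
```

Emit:
jog_arm:
  turn:
    - [0,0,0]
    - [0,0,0]
    - [0,0,0]
  slide:
    - [0,2,0]
    - [0,0,0]
    - [0,0,0]
  grip: [0,0,0]

```text
time: 19.35
tool_pos: [0.5029, -0.3724, 0.1007]
tcp_rot: [-0.821, 0.808, -1.392]
wrist_force: [-0.1, -0.2, -0.1]
width: -0.001
```

```bash
python3 press.py green 0 1
```

```text
t 19.35 p [ 0.5029 -0.3724  0.1007] F [-0.0731 -0.232  -0.1366] w -0.0008407959284542632 q [-0.8883  0.1518  2.1298  0.7104  0.6497 -1.4388]
turn [[0.002, -0.002, -0.002]] slide [[1.9, 9.5, 0.7]]
angle/row deg 0.202601930583679 mm/row 9.710903616065101
```

Emit:
jog_arm:
  turn:
    - [0,0,0]
    - [0,0,0]
    - [0,0,0]
  slide:
    - [1.7,4,0.7]
    - [0,3,0]
    - [0,0,0]
  grip: [0,0,0]

```text
time: 19.65
tool_pos: [0.5068, -0.374, 0.0946]
tcp_rot: [-0.821, 0.809, -1.392]
wrist_force: [0.3, -0.8, 0.2]
width: -0.001
```

Emit:
jog_arm:
  turn:
    - [0,0,0]
    - [0,0,0]
    - [0,0,0]
    - [0,0,0]
  slide:
    - [0,1,0]
    - [0,1,0]
    - [0,1,0]
    - [0,0,0]
  grip: [0,0,0,0]

```text
time: 20.05
tool_pos: [0.5083, -0.3739, 0.0922]
tcp_rot: [-0.821, 0.809, -1.392]
wrist_force: [-1.2, 0.3, 0.9]
width: 0.004
```

Emit:
jog_arm:
  turn:
    - [0,0,0]
    - [0,0,0]
    - [0,0,0]
  slide:
    - [0,1,0]
    - [0,1,0]
    - [0,0,0]
  grip: [0,0,0]

```text
time: 20.35
tool_pos: [0.5093, -0.3739, 0.0904]
tcp_rot: [-0.821, 0.809, -1.392]
wrist_force: [-2.0, -0.3, 2.0]
width: -0.001
```

```bash
python3 press.py green 0 1; python3 -c "
from press import *
print(np.dot(bot.read_state()['wrist_force'],n))"
```

```text
t 20.35 p [ 0.5093 -0.3739  0.0904] F [-1.9874 -0.3344  2.0171] w -0.0008467205721688679 q [-0.8804  0.1769  2.1239  0.7262  0.6315 -1.452 ]
turn [[0.002, -0.002, -0.002]] slide [[0.3, -2.6, 0.3]]
angle/row deg 0.22076655976396697 mm/row 2.641011568622518
2.74381814674672
```

Touching, and the key has just started at 2.7 N. I'll press on for about 8 mm more.

Emit:
jog_arm:
  turn:
    - [0,0,0]
    - [0,0,0]
    - [0,0,0]
    - [0,0,0]
  slide:
    - [0,1.5,0]
    - [0,1.5,0]
    - [0,1,0]
    - [0,0,0]
  grip: [0,0,0,0]

```text
time: 20.75
tool_pos: [0.5114, -0.3738, 0.0869]
tcp_rot: [-0.821, 0.809, -1.392]
wrist_force: [-4.5, 0.4, 4.3]
width: 0.003
```

Emit:
jog_arm:
  turn:
    - [0,0,0]
    - [0,0,0]
    - [0,0,0]
    - [0,0,0]
  slide:
    - [0,1,0]
    - [0,1,0]
    - [0,0,0]
    - [0,0,0]
  grip: [0,0,0,0]

```text
time: 21.15
tool_pos: [0.5124, -0.3738, 0.0853]
tcp_rot: [-0.821, 0.809, -1.392]
wrist_force: [-4.7, 0.2, 5.4]
width: -0.002
```

Emit:
jog_arm:
  turn:
    - [0,0,0]
    - [0,0,0]
    - [0,0,0]
    - [0,0,0]
  slide:
    - [0,1,0]
    - [0,0.7,0]
    - [0,0,0]
    - [0,0,0]
  grip: [0,0,0,0]

```text
time: 21.55
tool_pos: [0.5132, -0.3738, 0.0839]
tcp_rot: [-0.821, 0.809, -1.392]
wrist_force: [-5.5, 1.4, 5.3]
width: 0.001
```

Green is well down (about 7.3 N, held). Releasing and moving to white.

Emit:
jog_arm:
  turn:
    - [0,0,0]
    - [0,0,0]
    - [0,0,0]
    - [0,0,0]
    - [0,0,0]
  slide:
    - [0,-3,0]
    - [0,-5,0]
    - [0,-12,0]
    - [0,-15,0]
    - [0,-5,0]
  grip: [0,0,0,0,0]

```text
time: 22.05
tool_pos: [0.4931, -0.3749, 0.1203]
tcp_rot: [-0.821, 0.807, -1.394]
wrist_force: [-0.2, -0.4, 1.0]
width: -0.004
```

```bash
sed -i 's/white=\[[^]]*\]/white=[.5128,-.3137,.0814]/; s/blue=\[[^]]*\]/blue=[.5062,-.1943,.0880]/' press.py; python3 press.py white 25 4
```

```text
t 22.05 p [ 0.4931 -0.3749  0.1203] F [-0.2269 -0.4104  1.0162] w -0.0036715408874629153 q [-0.9065  0.114   2.1289  0.6823  0.6868 -1.4174]
turn [[0.0, -0.0, -0.0], [0.0, -0.0, -0.0], [0.0, -0.0, -0.0], [0.0, -0.0, -0.0]] slide [[-15.2, 0.5, -0.3], [-15.2, 0.5, -0.3], [-15.2, 0.5, -0.3], [-15.2, 0.5, -0.3]]
angle/row deg 0.02816186583254035 mm/row 15.205301880967765
```

Emit:
jog_arm:
  turn:
    - [0,0,0]
    - [0,0,0]
    - [0,0,0]
    - [0,0,0]
    - [0,0,0]
  slide:
    - [-15,0,0]
    - [-15,0,-0.5]
    - [-15,0,-0.5]
    - [-15,0,0]
    - [0,0,0]
  grip: [0,0,0,0,0]

```text
time: 22.55
tool_pos: [0.4904, -0.3108, 0.1169]
tcp_rot: [-0.822, 0.81, -1.388]
wrist_force: [-0.8, -0.1, -0.1]
width: 0.0
```

Emit:
jog_arm:
  turn:
    - [0,0,0]
    - [0,0,0]
    - [0,0,0]
    - [0,0,0]
  slide:
    - [0,8,0]
    - [0,8,0]
    - [0,5,0]
    - [0,0,0]
  grip: [0,0,0,0]

```text
time: 22.95
tool_pos: [0.5015, -0.3139, 0.0985]
tcp_rot: [-0.821, 0.811, -1.391]
wrist_force: [0.3, -0.4, -0.3]
width: -0.002
```

```bash
python3 press.py white 0 1
```

```text
t 22.95 p [ 0.5015 -0.3139  0.0985] F [ 0.2879 -0.4067 -0.2588] w -0.0017527801036590293 q [-0.8105  0.0794  2.2169  0.711   0.6021 -1.3764]
turn [[0.004, -0.003, -0.004]] slide [[0.1, 3.4, 1.2]]
angle/row deg 0.3427786228726531 mm/row 3.640754602040211
```

Emit:
jog_arm:
  turn:
    - [0,0,0]
    - [0,0,0]
    - [0,0,0]
    - [0,0,0]
    - [0,0,0]
  slide:
    - [0,1.5,1.2]
    - [0,1.5,0]
    - [0,1.5,0]
    - [0,1.5,0]
    - [0,0,0]
  grip: [0,0,0,0,0]

```text
time: 23.45
tool_pos: [0.5057, -0.3142, 0.0955]
tcp_rot: [-0.821, 0.808, -1.392]
wrist_force: [-2.7, 0.1, 1.5]
width: 0.002
```

Emit:
jog_arm:
  turn:
    - [0,0,0]
    - [0,0,0]
    - [0,0,0]
    - [0,0,0]
  slide:
    - [0,1.5,0]
    - [0,1,0]
    - [0,1,0]
    - [0,0,0]
  grip: [0,0,0,0]

```text
time: 23.85
tool_pos: [0.5075, -0.3141, 0.0924]
tcp_rot: [-0.821, 0.808, -1.392]
wrist_force: [-2.8, -0.4, 3.7]
width: 0.002
```

Emit:
jog_arm:
  turn:
    - [0,0,0]
    - [0,0,0]
    - [0,0,0]
    - [0,0,0]
  slide:
    - [0,1,0]
    - [0,0.7,0]
    - [0,0,0]
    - [0,0,0]
  grip: [0,0,0,0]

```text
time: 24.25
tool_pos: [0.5084, -0.3141, 0.091]
tcp_rot: [-0.821, 0.808, -1.392]
wrist_force: [-3.1, -0.9, 5.4]
width: -0.002
```

Emit:
jog_arm:
  turn:
    - [0,0,0]
    - [0,0,0]
    - [0,0,0]
    - [0,0,0]
  slide:
    - [0,1,0]
    - [0,0.7,0]
    - [0,0,0]
    - [0,0,0]
  grip: [0,0,0,0]

```text
time: 24.65
tool_pos: [0.5092, -0.3141, 0.0895]
tcp_rot: [-0.821, 0.808, -1.393]
wrist_force: [-3.5, -1.3, 5.0]
width: 0.003
```

Emit:
jog_arm:
  turn:
    - [0,0,0]
    - [0,0,0]
    - [0,0,0]
    - [0,0,0]
    - [0,0,0]
  slide:
    - [0,-3,0]
    - [0,-5,0]
    - [0,-12,0]
    - [0,-15,0]
    - [0,-15,0]
  grip: [0,0,0,0,0]

```text
time: 25.15
tool_pos: [0.4831, -0.3133, 0.1325]
tcp_rot: [-0.821, 0.811, -1.39]
wrist_force: [-0.1, -0.1, -0.4]
width: 0.002
```

```bash
python3 press.py blue 25 6
```

```text
t 25.15 p [ 0.4831 -0.3133  0.1325] F [-0.1238 -0.1264 -0.3736] w 0.001825821591974649 q [-0.8397  0.0009  2.2211  0.6531  0.675  -1.3278]
turn [[0.001, -0.0, -0.001], [0.001, -0.0, -0.001], [0.001, -0.0, -0.001], [0.001, -0.0, -0.001], [0.001, -0.0, -0.001]] slide [[-19.7, 1.6, -0.1], [-19.7, 1.6, -0.0], [-19.7, 1.6, -0.0], [-19.7, 1.6, -0.0], [-19.7, 1.6, -0.0]]
turn [[0.001, -0.0, -0.001]] slide [[-19.8, 1.6, -0.0]]
angle/row deg 0.06252525224714503 mm/row 19.812272563432145
```

White went about 8 mm down and has been released. Moving over to blue, well above red.

Emit:
jog_arm:
  turn:
    - [0,0,0]
    - [0,0,0]
    - [0,0,0]
    - [0,0,0]
    - [0,0,0]
  slide:
    - [-20,0,0]
    - [-20,0,0]
    - [-20,0,0]
    - [-20,0,0]
    - [-20,0,0]
  grip: [0,0,0,0,0]

```text
time: 25.65
tool_pos: [0.4814, -0.2134, 0.1332]
tcp_rot: [-0.821, 0.81, -1.391]
wrist_force: [0.7, 0.2, -0.0]
width: 0.006
```

Emit:
jog_arm:
  turn:
    - [0,0,0]
    - [0,0,0]
    - [0,0,0]
    - [0,0,0]
    - [0,0,0]
  slide:
    - [-18.5,0,0]
    - [0,8,0]
    - [0,8,0]
    - [0,0,0]
    - [0,0,0]
  grip: [0,0,0,0,0]

```text
time: 26.15
tool_pos: [0.4896, -0.1963, 0.1186]
tcp_rot: [-0.821, 0.81, -1.392]
wrist_force: [0.3, -0.1, 0.1]
width: 0.0
```

```bash
python3 press.py blue 0 1;  python3 - <<'E'
from con import *
p=shot('wrist','wrist9.png'); c=cloud(p); fit(c,cv2.cvtColor(p['img'],cv2.COLOR_RGB2HSV),'wrist')
E
```

```text
t 26.15 p [ 0.4896 -0.1963  0.1186] F [ 0.3273 -0.1018  0.1062] w 4.7595442201373826e-05 q [-0.6179 -0.1173  2.3627  0.6078  0.5505 -1.1055]
turn [[0.003, -0.003, -0.003]] slide [[-1.6, 17.8, -0.9]]
angle/row deg 0.29234107889263955 mm/row 17.916789831150584
wrist plane yaw 0.7831970612023598 off -0.20572855450045824 inl 0.9592991169977925 rect xy ((522.5831298828125, -220.19911193847656), (99.42127990722656, 141.82125854492188), 1.2023262977600098) z range 0.03195355708904549 0.09084374498210701
green 14 height 0.0165 top mid [ 0.5036 -0.1845  0.0699] seat [ 0.5118 -0.1844  0.0556]
red 192 height 0.0207 top mid [ 0.5139 -0.2643  0.08  ] seat [ 0.5242 -0.2642  0.0621]
blue 3397 height 0.0298 top mid [ 0.5064 -0.1898  0.0868] seat [ 0.5213 -0.1896  0.061 ]
white 17 height 0.0166 top mid [ 0.5015 -0.2043  0.0688] seat [ 0.5098 -0.2042  0.0544]
```

View pics/wrist9.png

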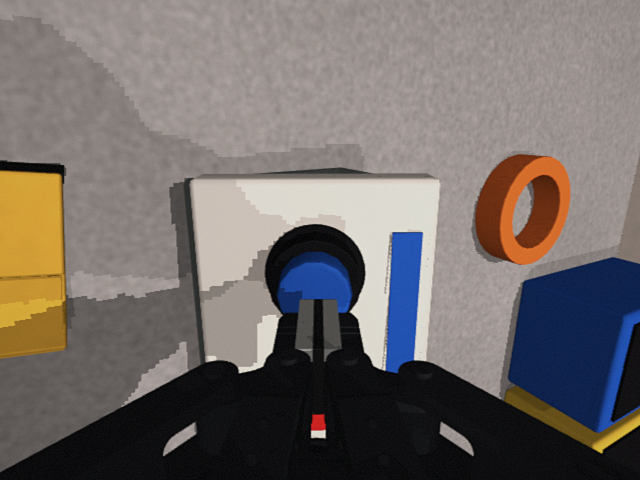

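The wrist view shows the tips lined up on blue (315,285), clear of the big chock at left (30,260). Pressing.

Emit:
jog_arm:
  turn:
    - [0,0,0]
    - [0,0,0]
    - [0,0,0]
    - [0,0,0]
  slide:
    - [-1.6,6,-0.7]
    - [0,6,0]
    - [0,3,0]
    - [0,0,0]
  grip: [0,0,0,0]

```text
time: 26.6
tool_pos: [0.4963, -0.1937, 0.1049]
tcp_rot: [-0.821, 0.81, -1.391]
wrist_force: [0.6, 0.3, -0.3]
width: 0.003
```

```bash
python3 press.py blue 0 1
```

```text
t 26.6 p [ 0.4963 -0.1937  0.1049] F [ 0.5718  0.3343 -0.2783] w 0.003108399184780675 q [-0.6028 -0.0831  2.364   0.6365  0.5155 -1.128 ]
turn [[0.004, -0.002, -0.003]] slide [[0.8, 2.6, 0.1]]
angle/row deg 0.31161266493880174 mm/row 2.694066929687865
```

Emit:
jog_arm:
  turn:
    - [0,0,0]
    - [0,0,0]
    - [0,0,0]
    - [0,0,0]
    - [0,0,0]
  slide:
    - [0.5,1.5,0]
    - [0,1.5,0]
    - [0,1.5,0]
    - [0,1.5,0]
    - [0,0,0]
  grip: [0,0,0,0,0]

```text
time: 27.1
tool_pos: [0.4997, -0.1945, 0.1007]
tcp_rot: [-0.821, 0.808, -1.392]
wrist_force: [-2.6, 0.1, 2.6]
width: -0.004
```

Emit:
jog_arm:
  turn:
    - [0,0,0]
    - [0,0,0]
    - [0,0,0]
    - [0,0,0]
  slide:
    - [0,1.5,0]
    - [0,1,0]
    - [0,1,0]
    - [0,0,0]
  grip: [0,0,0,0]

```text
time: 27.5
tool_pos: [0.5014, -0.1945, 0.0977]
tcp_rot: [-0.821, 0.808, -1.392]
wrist_force: [-3.4, -0.6, 5.3]
width: 0.004
```

Emit:
jog_arm:
  turn:
    - [0,0,0]
    - [0,0,0]
    - [0,0,0]
    - [0,0,0]
  slide:
    - [0,1,0]
    - [0,0.7,0]
    - [0,0,0]
    - [0,0,0]
  grip: [0,0,0,0]

```text
time: 27.9
tool_pos: [0.5023, -0.1945, 0.0962]
tcp_rot: [-0.821, 0.808, -1.392]
wrist_force: [-3.9, -0.6, 4.8]
width: -0.002
```

Emit:
jog_arm:
  turn:
    - [0,0,0]
    - [0,0,0]
    - [0,0,0]
  slide:
    - [0,1,0]
    - [0,0,0]
    - [0,0,0]
  grip: [0,0,0]

```text
time: 28.2
tool_pos: [0.5028, -0.1945, 0.0954]
tcp_rot: [-0.821, 0.808, -1.392]
wrist_force: [-4.2, -0.6, 5.6]
width: 0.0
```

Emit:
jog_arm:
  turn:
    - [0,0,0]
    - [0,0,0]
    - [0,0,0]
    - [0,0,0]
    - [0,0,0]
  slide:
    - [0,-3,0]
    - [0,-5,0]
    - [0,-12,0]
    - [0,-20,0]
    - [0,-20,0]
  grip: [0,0,0,0,0]

```text
time: 28.7
tool_pos: [0.4715, -0.1945, 0.1471]
tcp_rot: [-0.822, 0.811, -1.39]
wrist_force: [0.7, -0.6, 0.1]
width: 0.003
```

Emit:
jog_arm:
  turn:
    - [0,0,0]
    - [0,0,0]
    - [0,0,0]
  slide:
    - [0,-25,0]
    - [0,-15,0]
    - [0,0,0]
  grip: [0,0,0]

```text
time: 29.0
tool_pos: [0.453, -0.1965, 0.1845]
tcp_rot: [-0.821, 0.805, -1.395]
wrist_force: [0.2, -0.3, 0.3]
width: -0.0
```

```bash
python3 k.py 10.png; python3 - <<'E'
from con import *
p=shot('side','side10.png'); c=cloud(p); hsv=cv2.cvtColor(p['img'],cv2.COLOR_RGB2HSV); fit(c,hsv,'side')
d=np.load('scene.npz'); c2=d['c'];H,S,V=[d['hsv'][...,i] for i in range(3)]
for cc,h in ((c,hsv.astype(int)),(c2,d['hsv'])):
    m=(h[...,0]>15)&(h[...,0]<35)&(h[...,1]>120)&(h[...,2]>60)&(cc[...,2]>.026)&(cc[...,2]<.05)&(np.hypot(cc[...,0]-.528,cc[...,1]-.222)<.08)
    q=cc[m]; print('chock yellow',len(q),cv2.minAreaRect((q[:,:2]*1000).astype(np.float32)))
    f=cc[(cc[...,2]>.080)&(cc[...,2]<.095)&(np.hypot(cc[...,0]-.528,cc[...,1]-.222)<.05)]; print('fin',len(f),f.mean(0))
s=cv2.imread('pics/scene10.png'); cv2.imwrite('pics/c10.png',cv2.resize(s[160:280,290:450],(800,600),interpolation=2))
E
```

```text
t 29.0 p [ 0.453  -0.1965  0.1845] F [ 0.2484 -0.2652  0.2743] w -0.00028323653322216805 q [-0.6787 -0.2928  2.3608  0.5084  0.7231 -1.0242]
turn [[-0.524, 0.133, -0.036]] slide [[-380.4, 134.1, 13.1]]
angle/row deg 31.024540485618424 mm/row 403.56341787104503
wrist r3 0
wrist r2 0
wrist r1 0
scene r3 309 yaw -5.79 bed y mm 23.4 rms 2.11 x ext [-57.8849  66.0666]
scene r2 343 yaw -6.73 bed y mm 62.9 rms 17.47 x ext [-50.7881  57.2017]
scene r1 312 yaw -5.93 bed y mm 104.1 rms 2.24 x ext [-64.8531  65.9017]
scene rail t range [120.2802 141.8319] ((546.9612426757812, 379.06072998046875), (26.820478439331055, 159.3012237548828), 83.4029541015625)
scene deck s [-81.5893  86.4603] t min -137.2178756206619
side plane yaw 1.3515668495589743 off -0.20282370267970762 inl 0.7838607594936708 rect xy ((521.4970703125, -283.902099609375), (99.81816864013672, 270.603271484375), 1.3194299936294556) z range 0.03277958341249809 0.09235006317366246
green 307 height 0.0183 top mid [ 0.5142 -0.3731  0.0775] seat [ 0.5233 -0.3728  0.0617]
red 246 height 0.0215 top mid [ 0.5104 -0.2547  0.0806] seat [ 0.5211 -0.2544  0.062 ]
blue 234 height 0.0304 top mid [ 0.505  -0.1955  0.0886] seat [ 0.5202 -0.1951  0.0623]
white 284 height 0.0231 top mid [ 0.5113 -0.314   0.0823] seat [ 0.5229 -0.3138  0.0622]
chock yellow 86 ((477.6162414550781, 226.0779266357422), (13.161260604858398, 60.26890563964844), 5.7913007736206055)
fin 0 [nan nan nan]
chock yellow 594 ((526.31787109375, 223.4739990234375), (64.12262725830078, 108.16664123535156), 83.01898956298828)
fin 96 [0.5297 0.2219 0.0856]<stdin>:7: RuntimeWarning: Mean of empty slice.
  ret = um.true_divide(
```

View pics/c10.png

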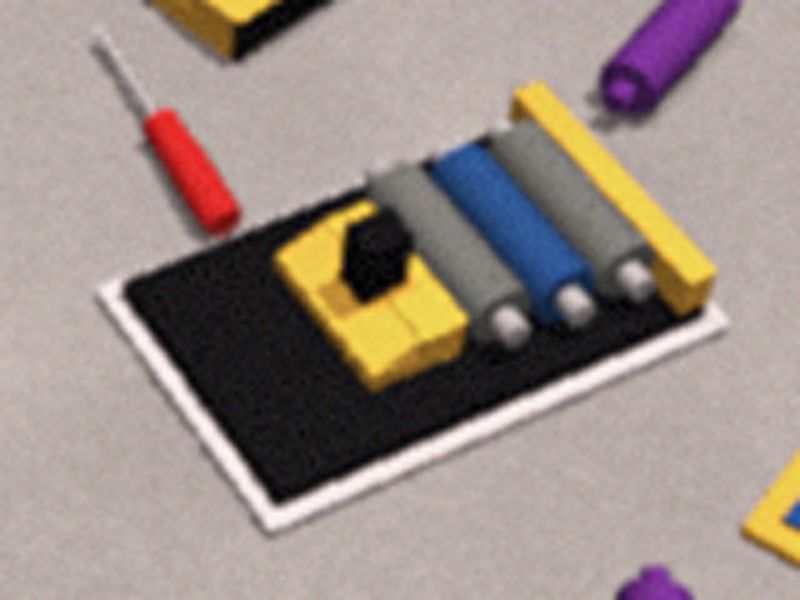

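View pics/side10.png

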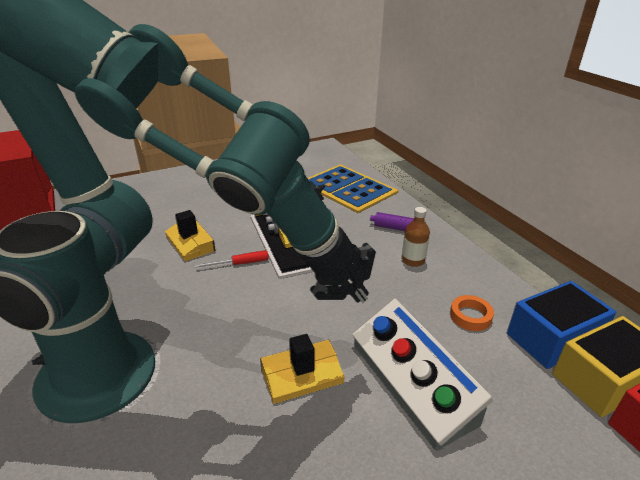

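The final pictures show the row tight against the rail with the chock square at roller 3 (crop (370,290)). The keys are all back up, nothing else has moved, and the arm is clear. Handing in.

```bash
python3 -c "
from workcell import bot
print(bot.finish_job())"
```

```text
the job is handed in; nothing more can be done
None
```

The job is handed in, at about 29 s on the robot's clock; the system gives no verdict.

**Rollers and chock:** I used the smallest of the three chocks to push the row along the bed until it stopped. At that point the force rose to about 8.6 N with no further movement. I then eased off, let go and left the chock standing there.

**Keys:** I pressed green, white and blue in that order. Each went roughly 8 to 9 mm down at about 6 to 7 N, was held, and then released. The tool crossed well above red and never touched it.

**Last checks:**
- **Row:** the rollers measured about 40 mm apart. Roller 1's position put it against the rail to within the 2–3 mm measuring error; I judged it snug from the force rise.
- **Chock:** it stands square to roller 3, touching as far as the pictures show. It is about 2–4 mm off that roller's centre, because I aimed between the roller and the bed's centreline (roller 3 had started slightly to one side).
- **Console and bench:** all caps were back at their starting heights. In the final pictures nothing else looked moved, but I did not re-measure the other things on the bench. The arm was clear of everything.
- **Poor fits:** some scene-camera roller fits (mainly roller 2) had large residuals. For those I relied on the wrist camera and the pictures instead.

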